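Pour a batch of bolts into the shuttered feed hopper

ROBOT

A 6-joint arm with a two-finger parallel gripper is mounted at the origin on a cart in front of the work surface, level with it; the furniture and walls round the work are solid. World frame = base frame: x ahead of the robot, y to its left, z up, the work surface at z = 0. Lengths are in m, angles in rad, forces in N, time in s.
With the tool pointing down it reaches from about 0.3 to 0.775 m from the base axis. Payload 14.6 kg.
Tool frame: the origin (TCP) lies at the very end of the fingers, on their centre line; the grasp point (between the pads) lies 19 mm behind it (ctrl.hold_point_z is the z of the grasp point in the tool frame, in m); z points along the fingers, y is the direction in which the jaws open and shut (so a half turn about z gives the same grasp; the last joint's range is limited). The gripper opens to 94 mm and grips with 3 to 60 N. Pads are 16 mm wide; open, the fingers measure 119 mm over their backs; the gripper's body (75 mm by 177 mm) begins 78 mm behind the grasp point.
Start: joints at [1.108, 0.3, 1.521, -0, 1.321, -0.067], TCP at [0.212, 0.507, 0.171] pointing down, gripper open.
Joint ranges: [-3.03, 3.03], [-0.79, 2.21], [0.23, 2.52], [-1.04, 4.18], [0, 3.07], [-2.55, 2.55]. Speed limits (rad/s): [2.22, 2.22, 2.57, 3.14, 3.14, 3.14].

INTERFACE

Orientations are given as [roll, pitch, yaw] about the fixed x, y, z axes, in that order (R = Rz(yaw) Ry(pitch) Rx(roll)).
In Python, from station import ctrl, cams, hand_in gives the robot as it stands.
- The arm moves only by the tool servo_tool, never from a script. Its argument "rows" is a list of rows, each a list of 7 numbers: the shift along the world's x, y, z in m, then the turn, a rotation vector about the world's x, y, z in rad, then the gripper command: -1 is shut, 1 is fully open, values between are in proportion. A call has exactly 8 rows; each row is the pose to reach, as a shift and turn from the pose measured when the call began; what a row does not reach only later rows make up. A row lasts 1/12 s, in which the tool goes at most 41.7 mm and 7.16 degrees, less where a joint would pass 70% of its speed; a pose out of reach is approached as far as the arm can. A call with a gripper value outside its range is refused whole. The fingers move at their own pace and stop on an object; "newtons" is the grip in N (left out, the last holds). Time passes only in rows, so rows that repeat a pose let the fingers close, or fill a call up. It gives the time, the measured TCP pose, the force and the opening at its end, in the units of the state.
- ctrl.get_obs(): the state, without advancing time (a new reading comes with each control period).
- cams.camera(name): name is "scene" or "side" or "wrist"; returns a dict with "image" (384x512x3 uint8, red, green, blue), "depth" (384x512 float32, m along the optical axis (not along the pixel's ray), 0 where there is no reading), "fx", "fy", "cx", "cy" (pixels), "rvec" (rotation vector, rad) and "tvec" (3), from world to camera coordinates, as OpenCV has them; the wrist camera has in their place "hand_eye" (4x4, takes a point from camera to tool coordinates, whose origin is the TCP and whose axes are the flange's). Camera axes: x right, y down, z forward; pixel columns grow to the right and rows downward; lengths in m; the calibration is good to about 2 mm. The wrist camera is an equidistant fisheye: a pixel r from the principal point sees the ray r / f radians off the axis. A picture is of the moment at which its call begins: read the wrist's pose just before it.
- hand_in(): hands the job in, once; it reports no verdict.
Trained networks look in a picture, given as the dict that the camera call returned (one of the last four; its "shot" number tells which), for a name from the list of things; names that differ only in an ending like _2 or _b are one class to them, and where a whole thing is asked for, a point or a joint stands for the part that bears it (a point fixed in the world has none). Each returns a list of dicts, best first, with "p" (0 to 1); they miss things now and then, are a little off and sometimes report something else, mostly with a low value. They report only what shows in the picture. A call takes as long as a camera call.
- cams.spot_in(picture, name): "box" ([left, top, right, bottom] as shares, 0 to 1, of the picture: columns of its width, rows of its height, round what is visible of it).
- cams.place_of(picture, name): "at" ([column, row] as shares, 0 to 1, of the picture: columns of its width, rows of its height: a listed point, or the origin of a listed thing).
The state is a dict: "time_s": time; "qpos": joint angles; "joint_vel": joint speeds; "tau": joint torques, N m; "ee_pos": TCP position; "eef_rot": TCP orientation; "force": force on the tool from outside, world axes, zero at the start; "moment": the same for the moment, N m; "grip_width": finger opening in m.
Only numpy, scipy, OpenCV 4.12 (cv2) and the standard library are available. Lean on these libraries where they do the work, as an engineer would, in place of code of your own. Each camera call takes 0.05 s, during which the arm holds its last target.

TASK

Gather the stray bolts from the bench into the steel pan with the others, and press the lever on the feed hopper's side down until it clicks and stays down by itself with the shutter open. Carry the pan over, tip it so that the whole batch pours into the hopper (put in by hand any bolt that misses), and stand the empty pan upright in the middle of its rubber mat again. Last, pull the lever back up so that the shutter is fully shut over the bolts, and leave the other things on the bench where they are.

Things in the scene. Friction and masses are not known exactly. Their poses are not given: they have to be found in the camera images.
- pan: Open steel pouring pan, 280 g, with a wooden bar handle above its rear part. Origin: centre of its underside; -x is the spout end. Flat floor 3 mm thick from x = -85 to +65 mm, inner width 106 mm (y), side and rear walls 48 mm high; in front a ramp rises 12 mm over 48 mm to the spout lip, side walls 39 mm high there, no front wall. Tipped by 65 degrees, spout down, it lets the bolts slide out.
- pan_handle (a point): Centre of the pan's handle bar, at x = 30, z = 78 mm of the pan. The bar bridges the pan along its y (106 mm); 14 mm thick (x), 34 mm tall (z = 59 to 93 mm), flat faces towards spout and rear: grip from above at mid-length, fingers closing along the pan's x. The weight of pan and bolts acts up to about 50 mm spout-side of it.
- pan_lip (a point): Middle of the spout's edge, x = -133, z = 15 mm of the pan: bolts leave here.
- pan_mat: Thin black rubber mat, the pan's place, 240 x 140 x 3 mm (x, y, z), fixed to the bench. Origin: centre of its underside. The pan starts on it, lengthwise, spout towards the mat's -x end.
- hopper: Grey steel feed hopper, fixed. Origin: on the bench under the middle of its mouth; -x is its front (robot side). Box 190 x 198 mm (x, y), 110 mm high, walls 4 mm, sloped floor 20 to 42 mm above the bench. Behind it (x = 99 to 289 mm) a drive housing 200 mm wide, 142 mm high; at its right side (y = -103 to -147, x = -85 to +45 mm) a dark linkage box 127 mm high, from whose front the lever sticks out.
- hopper_mouth (a point): Middle of the hopper's mouth at rim height, 110 mm above the bench. Its axes are the hopper's.
- shutter (a joint): Position in m of the plate that closes the hopper's mouth: 0 shut, 0.17 fully open, slid back into the drive housing. It is driven by the lever alone, in proportion.
- gate_lever (a joint): Angle in rad of the sprung lever: 0 up (shutter shut), 0.6 fully down (shutter open). A spring pushes it up (about 10 N at the knob at first); past 0.4 its over-centre detent takes over, pulls it to 0.6 and holds it until it is pulled up with about 6 N, after which the spring brings it back up to 0.
- lever_knob (a point): Centre of the black knob on the lever's end: 42 mm long (along the lever), 22 mm wide (hopper y), 20 mm thick; free at both sides and above. It swings at 100 mm radius about an axis along the hopper's y at x = -92, z = 85 mm of the hopper (y = -125): at 0 rad it is 30 mm above the axis, at 0.6 rad 30 mm below, both times 96 mm in front of it (hopper -x).
- bolt_pan_1: M12 x 50 hex bolt, grey steel, 60 g: 58 mm long overall along its own y, shank 12 mm wide (x) and 16 mm high (z), hex head 23 mm wide and 20 mm high at its +y end. Origin: middle of its underside as it lies at the start; it may roll over later. Starts in the pan.
- bolt_pan_2: M12 x 50 hex bolt, grey steel, 60 g: 58 mm long overall along its own y, shank 12 mm wide (x) and 16 mm high (z), hex head 23 mm wide and 20 mm high at its +y end. Origin: middle of its underside as it lies at the start; it may roll over later. Starts in the pan.
- bolt_1: M12 x 50 hex bolt, grey steel, 60 g: 58 mm long overall along its own y, shank 12 mm wide (x) and 16 mm high (z), hex head 23 mm wide and 20 mm high at its +y end. Origin: middle of its underside as it lies at the start; it may roll over later. A stray lying on the bench; between two and four of the four strays are present.
- bolt_2: M12 x 50 hex bolt, grey steel, 60 g: 58 mm long overall along its own y, shank 12 mm wide (x) and 16 mm high (z), hex head 23 mm wide and 20 mm high at its +y end. Origin: middle of its underside as it lies at the start; it may roll over later. A stray lying on the bench; between two and four of the four strays are present.
- bolt_3: M12 x 50 hex bolt, grey steel, 60 g: 58 mm long overall along its own y, shank 12 mm wide (x) and 16 mm high (z), hex head 23 mm wide and 20 mm high at its +y end. Origin: middle of its underside as it lies at the start; it may roll over later. A stray lying on the bench; between two and four of the four strays are present.
- bolt_4: M12 x 50 hex bolt, grey steel, 60 g: 58 mm long overall along its own y, shank 12 mm wide (x) and 16 mm high (z), hex head 23 mm wide and 20 mm high at its +y end. Origin: middle of its underside as it lies at the start; it may roll over later. A stray lying on the bench; between two and four of the four strays are present.
- hex_key: Dark hex key, 37 x 120 x 8 mm, lying between the hopper and the pan. Not part of the job: leave it. Origin: centre of its underside. The small black, cream and grey bits scattered behind the hopper's linkage box are no bolts and no part of the job either.

How it is judged:
By the outcome, as a careful person would: the job done as asked, in the order asked, and still so for the second after the job is handed in, with the robot touching nothing.
Of bolt_1, bolt_2, bolt_3, bolt_4 only 2 to 4 are there at a start; the rules pass over those that are not, and their reading is None.
At some moment in a run one of bolt_1, bolt_2, bolt_3, bolt_4 may be knocked a few centimetres aside while the robot is not near it.
It also fails if it takes over 210 s, if anything falls off the work surface, if the arm or the gripper's body presses on something with over 40 N, if the wrist force passes 120 N, or if a joint passes its speed limit or range.

## Working session

There is one attempt and no reset: what is moved stays moved. The work goes in short steps, Python scripts to look and compute and a tool call to move; the robot and the scene stay as the last step left them, time stands still between calls to the robot, and variables do not carry over. Pictures are saved under pics/ and viewed, and the job is handed in when it is done.

Besides the shell and the picture viewer there is one more tool, called after "Request:" by a JSON object that holds its "fn" and its "kwargs". servo_tool: Moves the arm, as the interface text tells. Its arguments: {"type":"object","properties":{"rows":{"type":"array"},"newtons":{"type":"number"}},"required":["rows"]}

```bash
ls; mkdir -p pics
cat > h.py <<'E'
import numpy as np, cv2
from station import ctrl, cams
from scipy.spatial.transform import Rotation as R
def snap(name,tag,big=True):
    o=ctrl.get_obs(); p=cams.camera(name); p['obs']=o
    im=p['image'][:,:,::-1].copy()
    cv2.imwrite(f'pics/{tag}.png',cv2.resize(im,(768,576)) if big else im)
    return p
def rays(p,uv):
    uv=np.atleast_2d(uv).astype(float)
    x=(uv[:,0]-p['cx'])/p['fx'];y=(uv[:,1]-p['cy'])/p['fy']
    if 'hand_eye' in p:
        r=np.hypot(x,y);s=np.where(r>1e-9,np.sin(r)/np.maximum(r,1e-9),1)
        return np.c_[x*s,y*s,np.cos(r)]
    d=np.c_[x,y,np.ones(len(x))]
    return d
def c2w(p):
    if 'hand_eye' in p:
        T=np.eye(4);o=p['obs'];T[:3,:3]=Rm(o['eef_rot']);T[:3,3]=o['ee_pos'];return T@p['hand_eye']
    M=np.eye(4);M[:3,:3]=cv2.Rodrigues(np.array(p['rvec'],float))[0];M[:3,3]=np.ravel(p['tvec']);return np.linalg.inv(M)
def Rm(e): return R.from_euler('xyz',e).as_matrix()
def onplane(p,uv,z):
    T=c2w(p);d=rays(p,uv)@T[:3,:3].T;o=T[:3,3];return o+d*((z-o[2])/d[:,2])[:,None]
def cloud(p,uv=None):
    if uv is None:
        v,u=np.mgrid[0:384,0:512];uv=np.c_[u.ravel(),v.ravel()]
    uv=np.atleast_2d(uv).astype(int);z=p['depth'][uv[:,1],uv[:,0]]
    d=rays(p,uv);d=d/d[:,2:3]*z[:,None];T=c2w(p)
    w=d@T[:3,:3].T+T[:3,3];w[z<=0]=np.nan;return w
def px(at): return [at[0]*512,at[1]*384]
E
python3 - <<'E'
from h import *
np.set_printoptions(precision=4,suppress=True)
print(ctrl.get_obs(), ctrl.hold_point_z)
for n in ['scene','side','wrist']:
    p=snap(n,n+'0')
    print(n,c2w(p)[:3,3], p['fx'])
    for t in ['pan','pan_handle','pan_lip','pan_mat','hopper','hopper_mouth','lever_knob','bolt_1','hex_key']:
        for q in cams.place_of(p,t)[:7]:
            if q['p']>.15:
                u=px(q['at']); print(t,round(q['p'],2),np.round(u),'z0',onplane(p,[u],0)[0][:2],'depth',cloud(p,[u])[0])
E
```

```text
pics
{'time_s': 0.0, 'qpos': array([ 1.1084,  0.3005,  1.5216,  0.    ,  1.3207, -0.0666]), 'joint_vel': array([-0.0013, -0.0003,  0.0002,  0.0003, -0.0019, -0.0003]), 'tau': array([ -0.0036, -53.18  , -35.2744,   0.0707,   0.0243,  -0.0001]), 'ee_pos': array([0.2119, 0.5072, 0.1709]), 'eef_rot': array([-3.1404, -0.0001,  2.7458]), 'force': array([-0.7597,  0.3929,  0.3661]), 'moment': array([0.0109, 0.0239, 0.0322]), 'grip_width': 0.09396487979369621} -0.0188
scene [-0.1748 -0.5543  0.7827] 398.1342221218921
pan 0.62 [169. 191.] z0 [0.4783 0.2736] depth [0.4665 0.258  0.018 ]
pan_handle 0.91 [157. 168.] z0 [0.5467 0.4052] depth [0.4633 0.2986 0.0906]
pan_handle 0.48 [168. 190.] z0 [0.4794 0.2772] depth [0.4754 0.2743 0.0051]
pan_lip 0.68 [200. 200.] z0 [0.5024 0.1604] depth [0.4865 0.1438 0.0199]
pan_mat 0.82 [167. 190.] z0 [0.4797 0.2839] depth [0.4765 0.2799 0.0058]
hopper 0.57 [279. 200.] z0 [ 0.6507 -0.0355] depth [ 0.5531 -0.0949  0.0927]
hopper_mouth 0.75 [278. 169.] z0 [0.7937 0.0619] depth [ 0.6631 -0.0198  0.1054]
hopper_mouth 0.38 [167. 186.] z0 [0.4902 0.2978] depth [0.48
[... 700 characters left out ...]
-0.0282] depth [0.625  0.0651 0.0875]
hopper_mouth 0.69 [214. 192.] z0 [ 0.6776 -0.1766] depth [ 0.6511 -0.0402  0.1062]
hopper_mouth 0.25 [300. 219.] z0 [ 0.4254 -0.0663] depth [ 0.4263 -0.0508  0.0152]
lever_knob 0.61 [292. 166.] z0 [ 0.4497 -0.3238] depth [ 0.4521 -0.1453  0.125 ]
bolt_1 0.6 [305. 254.] z0 [0.4142 0.0646] depth [ 0.4161  0.0643 -0.0004]
bolt_1 0.59 [291. 163.] z0 [ 0.4543 -0.3381] depth [ 0.4576 -0.1559  0.1242]
bolt_1 0.4 [302. 219.] z0 [ 0.4192 -0.0674] depth [ 0.4209 -0.0543  0.0124]
hex_key 0.57 [200. 281.] z0 [0.6609 0.1684] depth [0.6619 0.1691 0.0015]
wrist [0.1396 0.5394 0.3845] 297.3186396354542
pan 0.67 [195. 351.] z0 [0.4818 0.2797] depth [0.4221 0.3243 0.0668]
```

View pics/scene0.png

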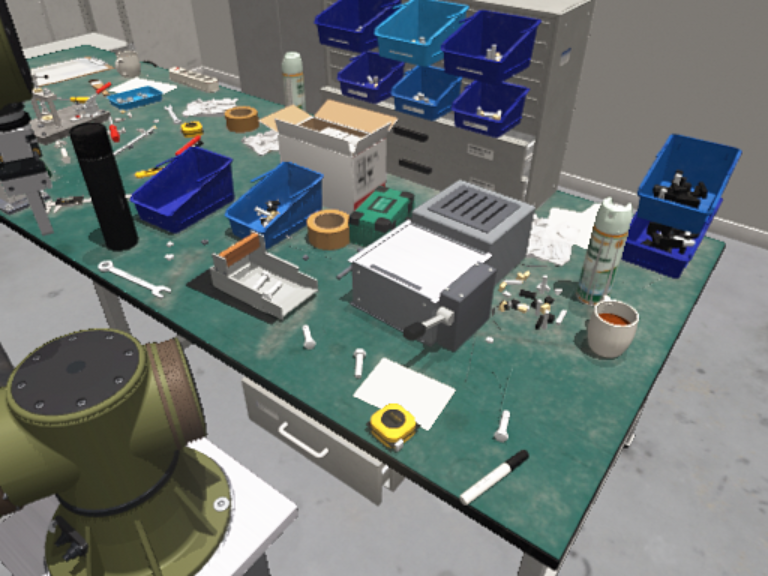

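View pics/side0.png

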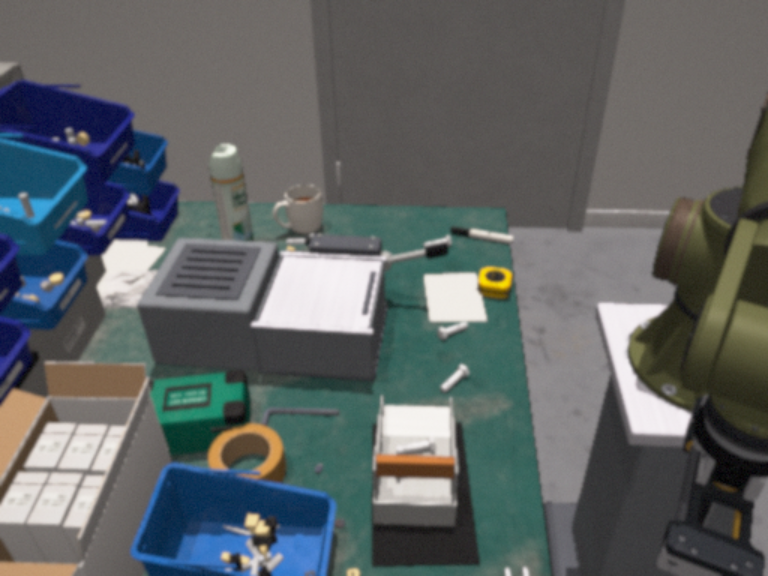

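View pics/wrist0.png

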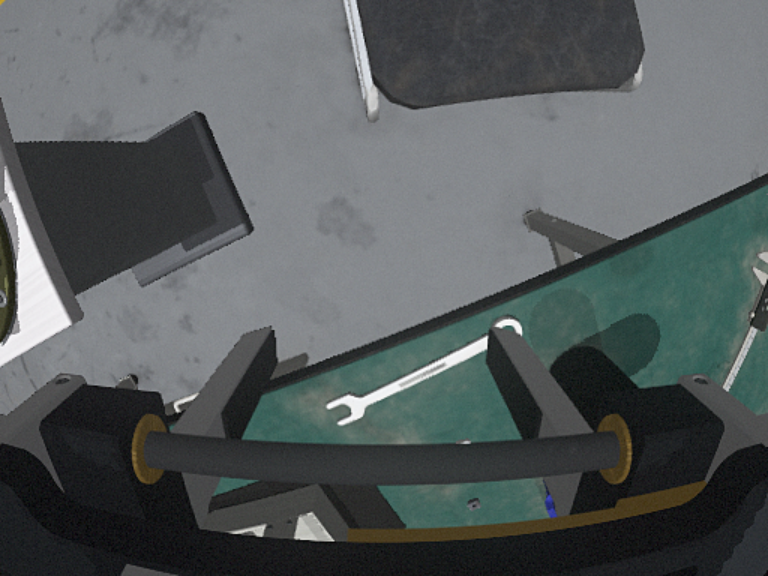

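Scene view (768x576 scale): pan at (262,280), three strays at (308,338), (359,362), (503,425), knob at (415,330), hex key behind the hopper side. The side view agrees on the three strays: (455,378), (453,330), (437,242). Measuring from the depth.

```bash
cat >> h.py <<'E'
def bolts(P,zlo=0.004,zhi=0.03,table=0.0):
    pass
def cluster(P,c,r,zlo,zhi):
    m=(np.hypot(P[:,0]-c[0],P[:,1]-c[1])<r)&(P[:,2]>zlo)&(P[:,2]<zhi);Q=P[m]
    return Q
def rect(Q):
    (c,s,a)=cv2.minAreaRect((Q[:,:2]*1000).astype(np.float32));return np.round(c,1),np.round(s,1),round(a,1)
E
python3 - <<'E'
from h import *
np.set_printoptions(precision=4,suppress=True)
for n in ['scene','side']:
    p=snap(n,n+'1'); P=cloud(p); P=P[~np.isnan(P[:,0])]
    print(n)
    T=cluster(P,(.45,0.0),.5,-.01,.01); print('table z med',np.median(T[:,2]))
    for c in [(.423,.07),(.42,-.056),(.4455,-.335)]:
        Q=cluster(P,c,.05,.006,.03); 
        if len(Q)>10: print('bolt',len(Q),rect(Q),Q[:,2].max())
    Q=cluster(P,(.48,.26),.14,.040,.055); print('panrim',len(Q),rect(Q))
    Q=cluster(P,(.48,.26),.14,.07,.11); print('handle',len(Q),rect(Q),Q[:,2].max())
    Q=cluster(P,(.48,.26),.17,.035,.055); print('panlow',len(Q),rect(Q))
    Q=cluster(P,(.66,-.02),.2,.1,.118); print('hopper top',len(Q),rect(Q))
    Q=cluster(P,(.66,-.02),.4,.137,.15); print('housing top',len(Q),rect(Q))
    Q=cluster(P,(.56,-.13),.16,.121,.132); print('linkage',len(Q),rect(Q))
    Q=cluster(P,(.45,-.15),.05,.1,.14); print('knob',len(Q),rect(Q),Q[:,2].max(),Q.mean(0))
    Q=cluster(P,(.66,.17),.08,.003,.03); print('key',len(Q),rect(Q))
    # height map
    G=np.full((480,480),-1.)
    for x,y,z in P:
        i=int((.85-x)/.7*480); j=int((.45-y)/.9*480*1)
        if 0<=i<480 and 0<=j<480: G[i,j]=max(G[i,j],z)
    im=cv2.applyColorMap(np.clip((G+.005)/.16*255,0,255).astype(np.uint8),cv2.COLORMAP_TURBO)
    im[G<-.5]=0
    cv2.imwrite(f'pics/hm_{n}.png',im)
E
```

```text
scene
table z med 0.000310042276629785
bolt 76 (array([425.4,  65.1]), array([60.9, 20.5]), 46.5) 0.021007834989882013
bolt 103 (array([422.8, -69.1]), array([57.8, 67.2]), 0.3) 0.02304624378399711
bolt 117 (array([ 456. , -337.5]), array([58. , 21.3]), 11.9) 0.02238879967950258
panrim 260 (array([504.8, 244.8]), array([209.5, 163.7]), 89.8)
handle 343 (array([479.2, 302.7]), array([111.6,  42.3]), 0.8) 0.09957862311262489
panlow 424 (array([523.5, 266.3]), array([200.4, 255.9]), 0.2)
hopper top 3061 (array([667.9, -56.9]), array([255.5, 305.2]), 87.4)
housing top 1395 (array([905.2, -18.4]), array([671.5, 294. ]), 78.7)
linkage 542 (array([ 563.5, -157.5]), array([ 44.3, 254.4]), 87.6)
knob 159 (array([ 467.4, -154. ]), array([21.7, 64.8]), 88.3) 0.12994708768227448 [ 0.4577 -0.1557  0.1195]
key 176 (array([653.4, 191.5]), array([150.7, 101.6]), 23.6)
side
table z med 0.0013959553143710335
bolt 119 (array([429.9,  71.5]), array([75.8, 28.2]), 38.9) 0.023289589048245962
bolt 138 (array([424.5, -65.6]), array([58.8, 75.5]), 5.3) 0.02304146477169422
bolt 55 (array([ 447.4, -343.2]), array([74.8, 38.6]), 19.9) 0.022774438429525423
panrim 426 (array([503.2, 246.5]), array([161.4, 212. ]), 0.5)
handle 787 (array([477.6, 306.4]), array([110.4,  39.2]), 0.5) 0.10103474150497072
panlow 645 (array([523.2, 265.7]), array([201.7, 250.1]), 0.5)
hopper top 4323 (array([676. , -51.2]), array([250. , 315.8]), 84.9)
housing top 2496 (array([896. ,  -6.3]), array([648.2, 297.5]), 76.7)
linkage 526 (array([ 562. , -155.1]), array([ 49.8, 252.6]), 87.2)
knob 173 (array([ 466.8, -149.3]), array([23.9, 62.7]), 88.8) 0.132002930260535 [ 0.4631 -0.1466  0.1177]
key 327 (array([655.3, 170.6]), array([134.6, 154. ]), 16.5)
```

Request:
{"fn": "servo_tool", "kwargs": {"rows": [[0.01,-0.03,0.03,0,0,-0.12,1],[0.02,-0.06,0.06,0,0,-0.24,1],[0.04,-0.095,0.08,0,0,-0.36,1],[0.055,-0.13,0.1,0,0,-0.48,1],[0.07,-0.167,0.11,0,0,-0.6,1],[0.085,-0.203,0.12,0,0,-0.72,1],[0.1,-0.24,0.13,0,0,-0.84,1],[0.115,-0.275,0.13,0,0,-0.96,1]]}}

```text
time_s: 2.27
ee_pos: [0.3267, 0.2327, 0.3032]
eef_rot: [3.139, -0.001, 1.78]
force: [0.7, -0.1, 1.5]
grip_width: 0.0937
```

Request:
{"fn": "servo_tool", "kwargs": {"rows": [[0.012,-0.037,0,0,0,-0.12,1],[0.024,-0.074,0,0,0,-0.24,1],[0.036,-0.11,0,0,0,-0.36,1],[0.048,-0.146,0,0,0,-0.48,1],[0.06,-0.182,0,0,0,-0.6,1],[0.072,-0.218,0,0,0,-0.72,1],[0.085,-0.25,0,0,0,-0.84,1],[0.095,-0.26,0,0,0,-0.96,1]]}}

```text
time_s: 2.93
ee_pos: [0.4221, -0.0308, 0.3032]
eef_rot: [3.138, -0.001, 0.812]
force: [-1.3, 1.0, 0.5]
grip_width: 0.0942
```

Run:
```python
from h import *
np.set_printoptions(precision=4,suppress=True)
p=snap('wrist','w1');print(p['obs']['ee_pos'],p['obs']['eef_rot'],p['obs']['qpos'])
for t in ['pan_handle','pan_lip','hopper_mouth','lever_knob','bolt_1','hex_key']:
    for q in cams.place_of(p,t)[:7]:
        if q['p']>.15:
            u=px(q['at']); print(t,round(q['p'],2),np.round(u),'z0',onplane(p,[u],0)[0][:2],'depth',cloud(p,[u])[0])
```

```text
[ 0.4221 -0.0308  0.3032] [ 3.1382 -0.0006  0.8116] [-0.1583 -0.0641  1.6254 -0.0014  1.5771  0.6009]
pan_lip 0.97 [207.  59.] z0 [0.4789 0.1461] depth [0.4794 0.1437 0.0163]
hopper_mouth 0.86 [368.  63.] z0 [ 0.6863 -0.0479] depth [ 0.6428 -0.0304  0.1067]
hopper_mouth 0.74 [165.  13.] z0 [0.4863 0.2665] depth [0.4869 0.2589 0.0197]
lever_knob 0.82 [322. 209.] z0 [ 0.4432 -0.1945] depth [ 0.451  -0.1398  0.1255]
bolt_1 0.67 [208. 113.] z0 [0.4124 0.0764] depth [ 0.4121  0.0775 -0.0003]
bolt_1 0.55 [266. 160.] z0 [ 0.4288 -0.0531] depth [ 0.4304 -0.0487  0.0165]
```

View pics/w1.png

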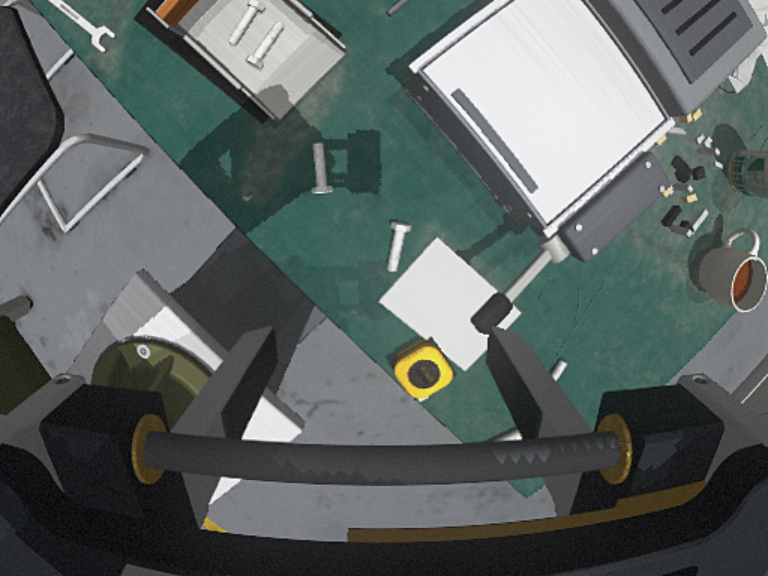

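Wrist view (768 scale): bolts at (320,168) and (398,245), pan with two bolts at (250,45), knob (492,313), third stray at (558,370).

```bash
cat >> h.py <<'E'
def boltpose(P,c,r=.045,zlo=.005,zhi=.03):
    c=np.array(c,float)
    for _ in range(3):
        Q=cluster(P,c,r,zlo,zhi)
        if len(Q)<10: return None
        rc=rect(Q); c=np.array(rc[0])/1000
    (w,h),a=rc[1],rc[2]
    if w<h: a=a+90
    return c,rc[1],a%180,len(Q),Q[:,2].max()
def valid(p):
    P=cloud(p);return P[~np.isnan(P[:,0])]
E
python3 - <<'E'
from h import *
np.set_printoptions(precision=4,suppress=True)
p=snap('wrist','w1b');P=valid(p)
print('table',np.median(cluster(P,(.42,0),.1,-.01,.004)[:,2]))
for c in [(.42,.068),(.425,-.06),(.45,-.335)]: print(boltpose(P,c))
Q=cluster(P,(.455,-.15),.04,.1,.14);print('knob',rect(Q),len(Q),Q.mean(0),Q[:,2].max())
Q=cluster(P,(.56,-.156),.09,.12,.14);print('link',rect(Q),len(Q))
Q=cluster(P,(.65,-.035),.2,.098,.118);print('top',rect(Q),len(Q))
E
```

```text
table -8.0956996601933e-05
(array([0.4234, 0.0694]), array([58.4, 20.5]), 48.0, 267, np.float64(0.022898433742439273))
(array([ 0.4285, -0.0831]), array([66.8, 83.2]), 111.3, 419, np.float64(0.02074608077432688))
(array([ 0.4701, -0.3263]), array([23.3, 10.6]), 23.3, 60, np.float64(0.014278198223751648))
knob (array([ 464.9, -148.6]), array([21.4, 59.6]), 86.4) 530 [ 0.4628 -0.146   0.1193] 0.12975508124855695
link (array([ 560.1, -152.6]), array([ 44.5, 179.8]), 87.2) 1553
top (array([618.9, -49.7]), array([247.7, 262.7]), 87.6) 16846
```

Run:
```python
from h import *
np.set_printoptions(precision=4,suppress=True)
p=snap('wrist','w1c');P=valid(p)
for r in (.03,.034): print(boltpose(P,(.428,-.056),r,.008))
print(cluster(P,(.4285,-.083),.005,-.01,.05))
```

```text
(array([ 0.4208, -0.0533]), array([57.4, 20.7]), 29.8, 237, np.float64(0.021010247586395803))
(array([ 0.4208, -0.0533]), array([57.4, 20.7]), 29.8, 237, np.float64(0.021010247586395803))
[[ 0.4285 -0.0784  0.0006]
 [ 0.4297 -0.08   -0.001 ]
 [ 0.4311 -0.0811 -0.0005]
 [ 0.4324 -0.0822 -0.    ]
 [ 0.4272 -0.0801 -0.0007]
 [ 0.4285 -0.0812 -0.0004]
 [ 0.4299 -0.0822  0.0007]
 [ 0.4316 -0.0825  0.0048]
 [ 0.4328 -0.0841  0.0029]
 [ 0.4246 -0.0802 -0.0007]
 [ 0.4259 -0.0816 -0.0015]
 [ 0.4275 -0.0821  0.0015]
 [ 0.4287 -0.0837  0.    ]
 [ 0.4302 -0.0844  0.0023]
 [ 0.4317 -0.085   0.0047]
 [ 0.4247 -0.083  -0.0015]
 [ 0.4262 -0.0836  0.001 ]
 [ 0.4279 -0.084   0.0049]
 [ 0.4291 -0.0853  0.0043]
 [ 0.4305 -0.0864  0.0049]
 [ 0.4236 -0.0839  0.0005]
 [ 0.4254 -0.0841  0.005 ]
 [ 0.4267 -0.0853  0.0049]
 [ 0.428  -0.0865  0.0049]
 [ 0.4292 -0.0879  0.0042]
 [ 0.4254 -0.0868  0.0043]]
```

Request:
{"fn": "servo_tool", "kwargs": {"rows": [[0,-0.011,-0.04,0,0,-0.1,0],[-0.001,-0.022,-0.08,0,0,-0.2,0],[-0.001,-0.0225,-0.12,0,0,-0.29,0],[-0.001,-0.0225,-0.16,0,0,-0.29,0],[-0.001,-0.0225,-0.2,0,0,-0.29,0],[-0.001,-0.0225,-0.235,0,0,-0.29,0],[-0.001,-0.0225,-0.25,0,0,-0.29,0],[-0.001,-0.0225,-0.25,0,0,-0.29,0]]}}

```text
time_s: 4.05
ee_pos: [0.4185, -0.0482, 0.0506]
eef_rot: [-3.141, 0.003, 0.535]
force: [-0.0, -0.3, -0.0]
grip_width: 0.0474
```

Run:
```python
from h import *
np.set_printoptions(precision=4,suppress=True)
p=snap('wrist','w2');P=valid(p);o=p['obs'];print(o['ee_pos'],o['eef_rot'],o['force'])
print(boltpose(P,(.4208,-.0533),.034,.008))
print(boltpose(P,(.4234,.0694),.034,.008))
for q in cams.place_of(p,'bolt_1')[:7]: print(q['p'],px(q['at']),onplane(p,[px(q['at'])],.0)[0])
```

```text
[ 0.4185 -0.0482  0.0506] [-3.1412  0.0028  0.5347] [-0.0121 -0.2591 -0.042 ]
(array([ 0.4247, -0.0574]), array([58.1, 21.9]), 41.7, 895, np.float64(0.021120521771404194))
(array([0.4224, 0.0711]), array([57.8, 23. ]), 52.2, 882, np.float64(0.021652737376635978))
0.83 [142.6944, 128.1024] [0.4207 0.0742 0.    ]
0.6 [264.8064, 191.0016] [ 0.4262 -0.0538  0.    ]
```

View pics/w2.png

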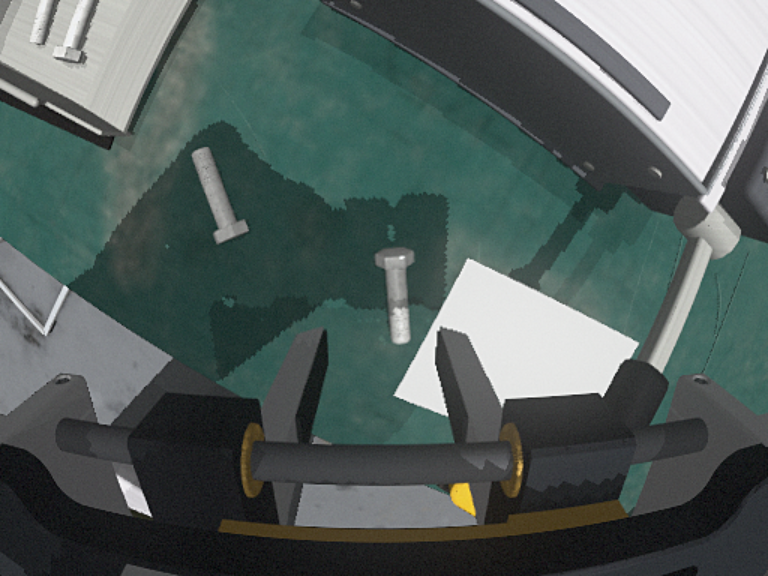

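Run:
```python
from h import *
np.set_printoptions(precision=4,suppress=True)
p=snap('wrist','w3');im=p['image']
for nm,pts in {'b2':[(401,342),(394,250)],'b1':[(201,150),(231,237)]}.items():
    a=onplane(p,np.array(pts)/1.5,.010);d=a[1]-a[0];print(nm,a.mean(0),np.linalg.norm(d),np.degrees(np.arctan2(d[1],d[0])))
P=valid(p)
for c in [(.4247,-.0574),(.4224,.0711)]:
    Q=cluster(P,c,.035,.008,.03);m=Q[:,:2].mean(0);w,V=np.linalg.eigh(np.cov((Q[:,:2]-m).T));v=V[:,1];t=(Q[:,:2]-m)@v;n=(Q[:,:2]-m)@V[:,0]
    print(m,np.degrees(np.arctan2(v[1],v[0])),t.min(),t.max(),n.min(),n.max())
```

```text
b2 [ 0.4244 -0.0571  0.01  ] 0.05876103029520724 35.37090306314574
b1 [0.4247 0.0704 0.01  ] 0.056497384677749986 -131.91358842527575
[ 0.4272 -0.0525] -144.98850440485074 -0.023083377007203077 0.033805527952118115 -0.011343201142700352 0.010861592181168498
[0.422  0.0673] 53.5373546888783 -0.02564570269158672 0.03167208982532231 -0.008821379643071664 0.013391522017390915
```

Request:
{"fn": "servo_tool", "kwargs": {"rows": [[0.001,-0.001,0,0,0,0.12,1],[0.002,-0.003,0,0,0,0.24,1],[0.004,-0.005,0,0,0,0.36,1],[0.006,-0.009,0,0,0,0.48,1],[0.006,-0.009,0,0,0,0.6,1],[0.006,-0.009,0,0,0,0.72,1],[0.006,-0.009,0,0,0,0.84,1],[0.006,-0.009,0,0,0,0.96,1]]}}

```text
time_s: 4.87
ee_pos: [0.4284, -0.058, 0.0567]
eef_rot: [3.134, -0.002, 1.5]
force: [0.0, 0.3, 0.2]
grip_width: 0.0931
```

Request:
{"fn": "servo_tool", "kwargs": {"rows": [[0,0,0,0,0,0.12,1],[0,0,0,0,0,0.24,1],[0,0,0,0,0,0.36,1],[0,0,0,0,0,0.48,1],[0,0,0,0,0,0.6,1],[0,0,0,0,0,0.69,1],[0,0,0,0,0,0.69,1],[0,0,0,0,0,0.69,1]]}}

```text
time_s: 5.53
ee_pos: [0.4292, -0.0581, 0.058]
eef_rot: [3.132, -0.0, 2.188]
force: [0.2, -0.4, 0.1]
grip_width: 0.094
```

Run:
```python
from h import *
np.set_printoptions(precision=4,suppress=True)
p=snap('wrist','w4');o=p['obs'];print(o['ee_pos'],o['eef_rot'],o['force'])
snap('scene','s4');snap('side','d4')
```

```text
[ 0.4292 -0.0581  0.058 ] [ 3.1322 -0.0004  2.1877] [ 0.2223 -0.3511  0.129 ]
```

View pics/w4.png

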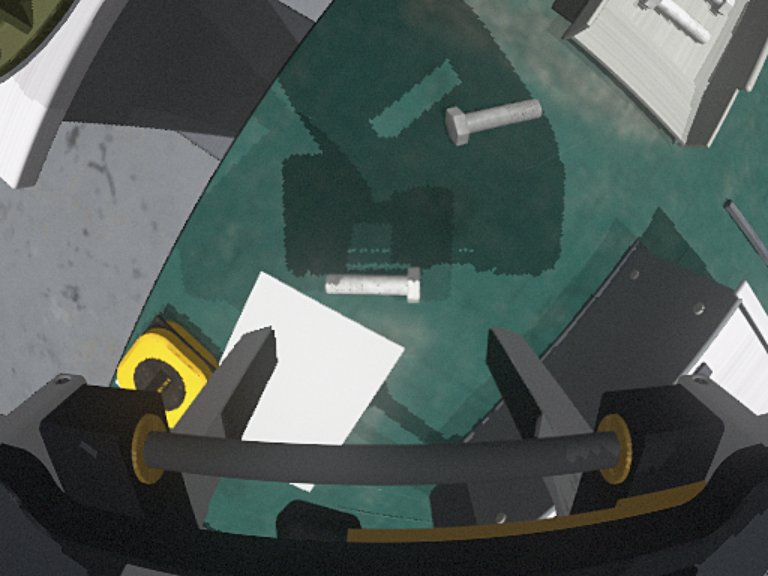

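View pics/s4.png

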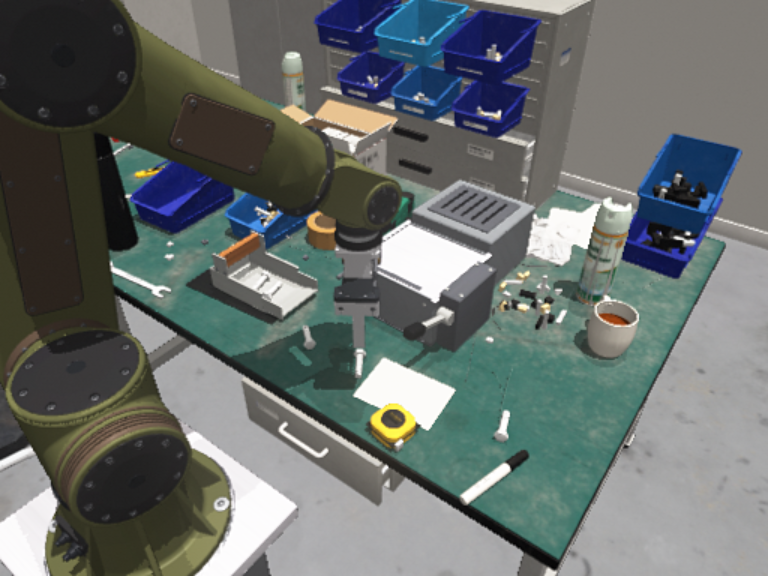

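Run:
```python
from h import *
np.set_printoptions(precision=4,suppress=True)
p=snap('wrist','w5')
for nm,pts in {'b2':[(327,285),(420,286)],'b1':[(541,107),(449,124)]}.items():
    a=onplane(p,np.array(pts)/1.5,.010);d=a[1]-a[0];print(nm,a.mean(0),np.linalg.norm(d),np.degrees(np.arctan2(d[1],d[0])))
P=valid(p);print(rect(cluster(P,(.4245,-.057),.034,.008,.03)))
print(rect(cluster(P,(.4235,.07),.034,.008,.03)))
```

```text
b2 [ 0.4227 -0.0552  0.01  ] 0.05665152962164441 34.61344072133796
b1 [0.4214 0.0714 0.01  ] 0.058307378719164506 -130.75908695864769
(array([422.3, -55.7]), array([55.7, 22.1]), 35.6)
(array([421.8,  71. ]), array([58. , 22.7]), 52.8)
```

Request:
{"fn": "servo_tool", "kwargs": {"newtons": 20, "rows": [[-0.003,0.001,-0.01,0,0,0,1],[-0.006,0.002,-0.025,0,0,0,1],[-0.006,0.002,-0.04,0,0,0,1],[-0.006,0.002,-0.05,0,0,0,1],[-0.006,0.002,-0.052,0,0,0,1],[-0.006,0.002,-0.052,0,0,0,1],[-0.006,0.002,-0.052,0,0,0,-1],[-0.006,0.002,-0.052,0,0,0,-1]]}}

```text
time_s: 6.4
ee_pos: [0.4231, -0.0561, 0.0058]
eef_rot: [3.133, -0.001, 2.188]
force: [0.5, -1.2, -0.0]
grip_width: 0.0838
```

Request:
{"fn": "servo_tool", "kwargs": {"rows": [[0,0,0,0,0,0,-1],[0,0,0,0,0,0,-1],[0,0,0,0,0,0,-1],[0,0,0.005,0,0,0,-1],[0,0,0.02,0,0,0,-1],[0,0,0.04,0,0,0,-1],[0,0,0.06,0,0,0,-1],[0,0,0.07,0,0,0,-1]]}}

```text
time_s: 7.07
ee_pos: [0.4238, -0.0563, 0.0782]
eef_rot: [3.131, 0.001, 2.188]
force: [0.4, 0.3, -0.6]
grip_width: 0.0307
```

Run:
```python
from h import *
np.set_printoptions(precision=4,suppress=True)
p=snap('wrist','w6');o=p['obs'];print(o['ee_pos'],o['eef_rot'],o['force'],o['grip_width'])
P=valid(p);print(boltpose(P,(.4214,.0712),.034,.008))
# pan bolts
for q in cams.place_of(p,'bolt_1')[:7]: print(q['p'],px(q['at']),onplane(p,[px(q['at'])],.006)[0])
```

```text
[ 0.4238 -0.0563  0.0782] [3.1309 0.0011 2.1883] [ 0.3709  0.2967 -0.5865] 0.03066196547948037
(array([0.4202, 0.0718]), array([58., 22.]), 56.8, 797, np.float64(0.021175864121445287))
0.86 [254.1056, 185.8944] [ 0.4235 -0.0527  0.006 ]
0.85 [324.4032, 89.5872] [0.423  0.0647 0.006 ]
```

View pics/w6.png

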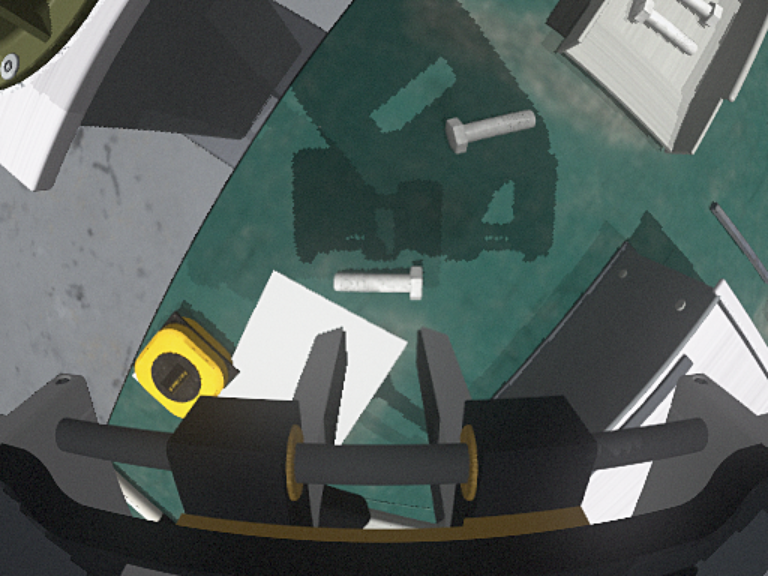

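It lifted before the fingers had closed; the bolt is still at (378,283) in the picture. Retry with a longer close.

Request:
{"fn": "servo_tool", "kwargs": {"rows": [[0,0,-0.01,0,0,0,0.6],[0,0,-0.02,0,0,0,0.6],[0,0,-0.02,0,0,0,0.6],[0,0,-0.02,0,0,0,0.6],[0,0,-0.02,0,0,0,0.6],[0,0,-0.03,0,0,0,0.6],[0,0,-0.055,0,0,0,0.6],[0,0,-0.072,0,0,0,0.6]]}}

```text
time_s: 7.83
ee_pos: [0.4239, -0.0563, 0.0042]
eef_rot: [3.13, 0.002, 2.188]
force: [-0.2, -0.9, -0.3]
grip_width: 0.0725
```

Request:
{"fn": "servo_tool", "kwargs": {"rows": [[0,0,-0.007,0,0,0,0.6],[0,0,-0.007,0,0,0,-1],[0,0,-0.007,0,0,0,-1],[0,0,-0.007,0,0,0,-1],[0,0,-0.007,0,0,0,-1],[0,0,-0.007,0,0,0,-1],[0,0,-0.007,0,0,0,-1],[0,0,-0.007,0,0,0,-1]]}}

```text
time_s: 8.5
ee_pos: [0.4241, -0.0563, -0.0025]
eef_rot: [3.13, 0.002, 2.188]
force: [-0.1, -0.7, 0.1]
grip_width: 0.0321
```

Run:
```python
from h import *
np.set_printoptions(precision=4,suppress=True)
p=snap('wrist','w7');o=p['obs'];print(o['ee_pos'],o['eef_rot'],o['force'],o['grip_width'])
snap('scene','s7')
print(p['hand_eye'])
T=np.linalg.inv(c2w(p))
```

```text
[ 0.4241 -0.0563 -0.0025] [3.1298 0.0023 2.1883] [-0.0871 -0.7394  0.1303] 0.03210605781045033
[[-0.0001 -0.9627 -0.2705  0.0799]
 [ 1.      0.0003 -0.0012  0.0013]
 [ 0.0012 -0.2705  0.9627 -0.213 ]
 [ 0.      0.      0.      1.    ]]
```

View pics/w7.png

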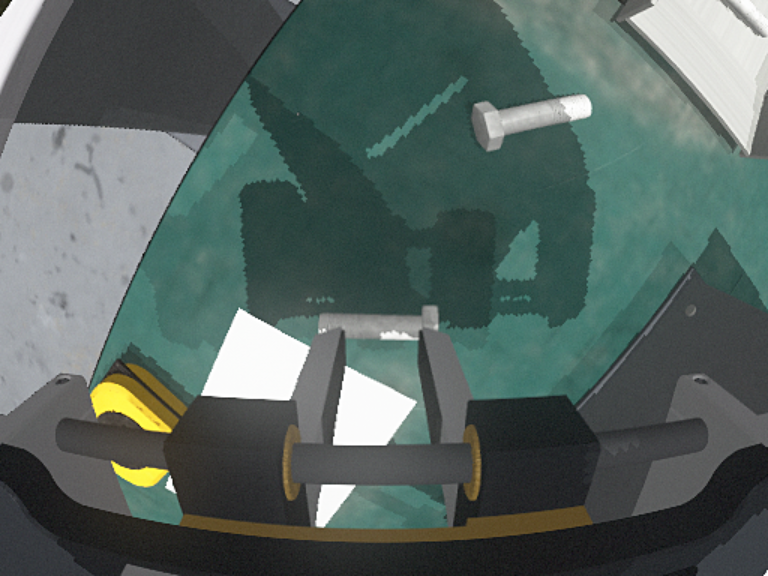

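View pics/s7.png

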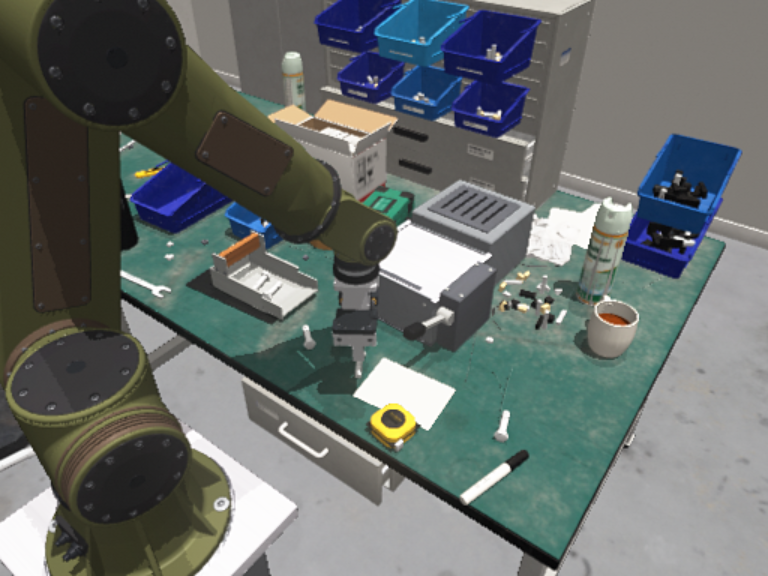

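```bash
cat >> h.py <<'E'
def proj(p,W):
    W=np.atleast_2d(W);M=np.linalg.inv(c2w(p));c=W@M[:3,:3].T+M[:3,3]
    if 'hand_eye' in p:
        r=np.hypot(c[:,0],c[:,1]);t=np.arctan2(r,c[:,2]);k=t/np.maximum(r,1e-9)
        return np.c_[p['cx']+p['fx']*c[:,0]*k,p['cy']+p['fy']*c[:,1]*k]
    return np.c_[p['cx']+p['fx']*c[:,0]/c[:,2],p['cy']+p['fy']*c[:,1]/c[:,2]]
E
python3 - <<'E'
from h import *
np.set_printoptions(precision=4,suppress=True)
p=snap('wrist','w8');o=p['obs'];E=Rm(o['eef_rot']);t=o['ee_pos']
for l in [(0,0,0),(.008,.016,0),(.008,-.016,0),(-.008,.016,0),(.008,.016,-.03),(.008,.016,-.05)]:
    print(l,proj(p,t+E@np.array(l))*1.5)
P=valid(p)
print(boltpose(P,(.4235,-.056),.034,.008))
Q=cluster(P,(.4235,-.056),.04,-.03,.06); 
a=onplane(p,np.array([(320,322),(438,318)])/1.5,.01);print(a)
s=snap('scene','s8');S=valid(s);print(boltpose(S,(.4235,-.056),.034,.008));
s=snap('side','d8');S=valid(s);print(boltpose(S,(.4235,-.056),.034,.008))
E
python3 -c "
import cv2
im=cv2.imread('pics/d8.png');cv2.imwrite('pics/d8c.png',cv2.resize(im[250:420,380:540],(640,680)))"
```

```text
(0, 0, 0) [[379.0072 321.7483]]
(0.008, 0.016, 0) [[410.6943 306.8645]]
(0.008, -0.016, 0) [[347.2979 306.8341]]
(-0.008, 0.016, 0) [[410.0303 336.1852]]
(0.008, 0.016, -0.03) [[414.8842 328.5947]]
(0.008, 0.016, -0.05) [[418.3732 346.8554]]
(array([ 0.4216, -0.0543]), array([57.5, 14.7]), 41.1, 1049, np.float64(0.029903814245059973))
[[ 0.3981 -0.0691  0.01  ]
 [ 0.4433 -0.0346  0.01  ]]
(array([ 0.4239, -0.0638]), array([40.4, 46.2]), 165.3, 50, np.float64(0.01565300337503206))
(array([ 0.4239, -0.0593]), array([60.2, 22.3]), 42.2, 89, np.float64(0.02195544158828655))
```

View pics/d8c.png

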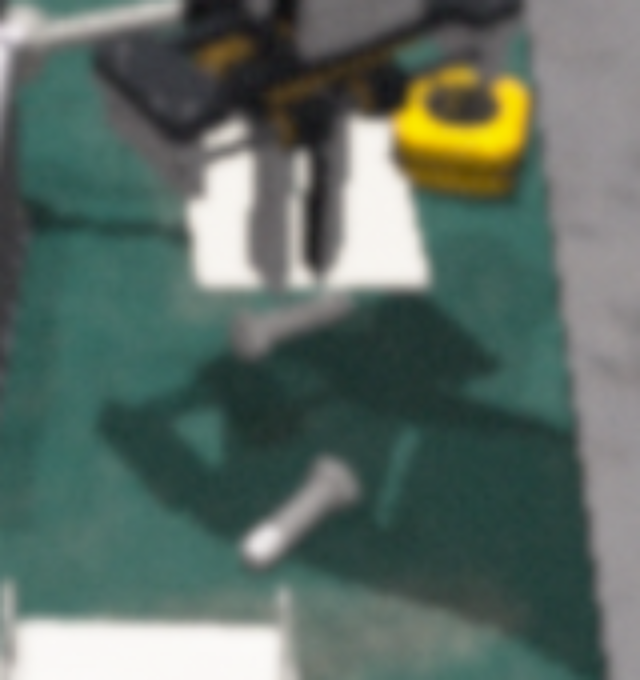

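Run:
```python
from h import *
np.set_printoptions(precision=4,suppress=True)
p=snap('wrist','w9');o=p['obs'];E=Rm(o['eef_rot']);t=o['ee_pos']
for uv in [(338,334),(330,360),(428,334),(440,360),(320,400)]:
    w=cloud(p,[np.array(uv)/1.5])[0];print(uv,w,E.T@(w-t))
for n in ['side','scene']:
    s=snap(n,'tmp');S=valid(s);L=(S-t)@E  # tool coords
    m=(abs(L[:,0])<.03)&(abs(L[:,1])<.06)&(L[:,2]>-.08)&(L[:,2]<.02)&(S[:,2]>.024)
    Q=L[m];print(n,len(Q),Q.min(0),Q.max(0)); 
    for z in np.arange(-.08,.0,.01):
        k=Q[(Q[:,2]>=z)&(Q[:,2]<z+.01)]
        if len(k):print(round(z,3),len(k),k.min(0),k.max(0))
```

```text
(338, 334) [ 0.4079 -0.0685  0.011 ] [-0.0006 -0.0199 -0.0139]
(330, 360) [ 0.4138 -0.0853  0.0053] [-0.0178 -0.0249 -0.0083]
(428, 334) [ 0.4409 -0.0415  0.0184] [ 0.0022  0.0227 -0.0209]
(440, 360) [ 0.4615 -0.0548  0.0004] [-0.0205  0.0316 -0.0027]
(320, 400) [ 0.4222 -0.109   0.0037] [-0.042  -0.0319 -0.0068]
side 169 [-0.0128 -0.0176 -0.0798] [ 0.0123  0.018  -0.0336]
-0.08 42 [-0.0069 -0.0167 -0.0798] [ 0.0107  0.0163 -0.0703]
-0.07 43 [-0.0062 -0.0167 -0.0694] [ 0.0123  0.018  -0.0601]
-0.06 41 [-0.0106 -0.0176 -0.0598] [ 0.0117  0.0172 -0.0501]
-0.05 33 [-0.0128 -0.0161 -0.0492] [ 0.0112  0.0157 -0.0406]
-0.04 10 [-0.0014 -0.0099 -0.0396] [ 0.011   0.008  -0.0336]
scene 50 [-0.0109 -0.0167 -0.0687] [ 0.0075 -0.0093 -0.0412]
-0.07 15 [-0.0109 -0.015  -0.0687] [ 0.0075 -0.0101 -0.0605]
-0.06 23 [-0.0109 -0.0167 -0.0598] [ 0.0051 -0.0096 -0.05  ]
-0.05 12 [-0.0105 -0.0155 -0.0494] [ 0.0056 -0.0093 -0.0412]
```

Run:
```python
from h import *
np.set_printoptions(precision=4,suppress=True)
out=[]
for n in ['side','scene']:
    s=cams.camera(n);o=ctrl.get_obs();E=Rm(o['eef_rot']);t=o['ee_pos']
    im=s['image'][:,:,::-1].copy();c=proj(s,t)[0]
    x0,y0=int(c[0])-40,int(c[1])-60;k=im[y0:y0+90,x0:x0+80];k=cv2.resize(k,None,fx=5,fy=5,interpolation=cv2.INTER_CUBIC)
    for z,col in zip([0,-.02,-.04,-.06,-.08],[(0,0,255),(0,165,255),(0,255,255),(0,255,0),(255,0,0)]):
        for y in (-.016,.016):
            q=(proj(s,t+E@np.array([0,y,z]))[0]-[x0,y0])*5;cv2.circle(k,tuple(int(v) for v in q),3,col,-1)
    out.append(k)
cv2.imwrite('pics/tips.png',np.hstack(out))
```

```text
(no output)
```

View pics/tips.png

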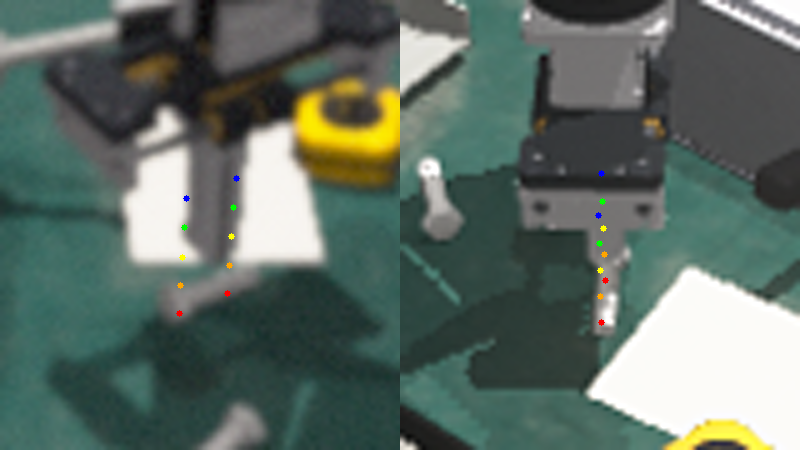

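The overlay shows the visible fingertips ending about 30 mm above the reported TCP (red dot), in both cameras. I'll open the fingers and lower in small steps, watching the force, to find out.

Request:
{"fn": "servo_tool", "kwargs": {"rows": [[0,0,0,0,0,0,1],[0,0,0,0,0,0,1],[0,0,0,0,0,0,1],[0,0,0,0,0,0,1],[0,0,0,0,0,0,1],[0,0,0,0,0,0,1],[0,0,-0.003,0,0,0,1],[0,0,-0.006,0,0,0,1]]}}

```text
time_s: 9.67
ee_pos: [0.424, -0.0563, -0.009]
eef_rot: [3.13, 0.002, 2.188]
force: [0.2, -0.1, -0.4]
grip_width: 0.0502
```

Request:
{"fn": "servo_tool", "kwargs": {"rows": [[0,0,-0.001,0,0,0,1],[0,0,-0.002,0,0,0,1],[0,0,-0.003,0,0,0,1],[0,0,-0.004,0,0,0,1],[0,0,-0.005,0,0,0,1],[0,0,-0.006,0,0,0,1],[0,0,-0.006,0,0,0,1],[0,0,-0.006,0,0,0,1]]}}

```text
time_s: 10.33
ee_pos: [0.4239, -0.0563, -0.015]
eef_rot: [3.13, 0.002, 2.188]
force: [-0.8, -0.6, 0.4]
grip_width: 0.0941
```

Request:
{"fn": "servo_tool", "kwargs": {"rows": [[0,0,-0.002,0,0,0,1],[0,0,-0.003,0,0,0,1],[0,0,-0.004,0,0,0,1],[0,0,-0.005,0,0,0,1],[0,0,-0.006,0,0,0,1],[0,0,-0.007,0,0,0,1],[0,0,-0.008,0,0,0,1],[0,0,-0.008,0,0,0,1]]}}

```text
time_s: 11.0
ee_pos: [0.4239, -0.0563, -0.0232]
eef_rot: [3.13, 0.002, 2.188]
force: [-0.0, 0.2, -0.7]
grip_width: 0.0941
```

```bash
cat > tips.py <<'E'
from h import *
import sys
out=[]
o=ctrl.get_obs();hw=o['grip_width']/2
for n in ['side','scene']:
    s=cams.camera(n);E=Rm(o['eef_rot']);t=o['ee_pos']
    im=s['image'][:,:,::-1].copy();c=proj(s,t)[0]
    x0,y0=int(c[0])-40,int(c[1])-60;k=im[y0:y0+90,x0:x0+80];k=cv2.resize(k,None,fx=5,fy=5,interpolation=cv2.INTER_CUBIC)
    for z,col in zip([0,-.02,-.04,-.06,-.08],[(0,0,255),(0,165,255),(0,255,255),(0,255,0),(255,0,0)]):
        for y in (-hw,hw):
            q=(proj(s,t+E@np.array([0,y,z]))[0]-[x0,y0])*5;cv2.circle(k,tuple(int(v) for v in q),3,col,-1)
    out.append(k)
cv2.imwrite(f'pics/{sys.argv[1]}.png',np.hstack(out));print(o['ee_pos'],o['eef_rot'],o['force'],o['grip_width'],o['qpos'])
E
python3 tips.py tips2
```

```text
[ 0.42385516 -0.05630897 -0.02316911] [3.13025377e+00 1.84668228e-03 2.18836768e+00] [-0.01496385  0.1926796  -0.71367158] 0.09408390224366077 [-0.22294     0.31760216  2.02955543  0.0102029   0.78552127 -0.84770334]
```

View pics/tips2.png

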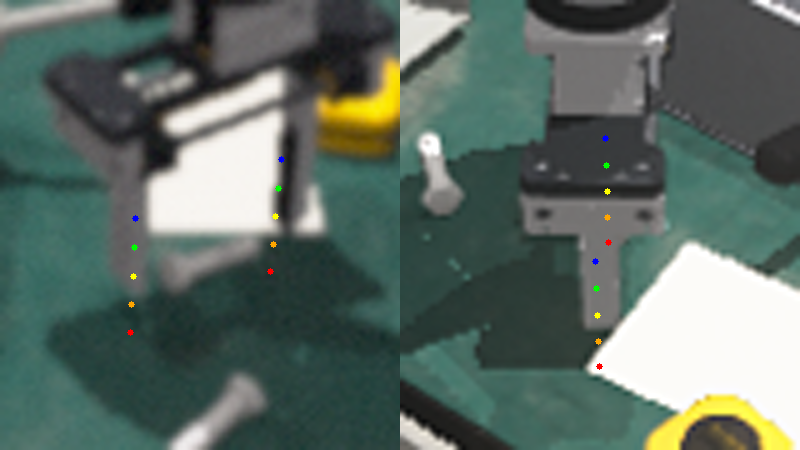

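Confirmed: tips end ~30 mm short of the reported TCP (tip z ≈ ee z + 0.030). Now closing on the bolt's ends at this height.

Request:
{"fn": "servo_tool", "kwargs": {"rows": [[0,0,-0.001,0,0,0,-1],[0,0,-0.001,0,0,0,-1],[0,0,-0.001,0,0,0,-1],[0,0,-0.001,0,0,0,-1],[0,0,-0.001,0,0,0,-1],[0,0,-0.001,0,0,0,-1],[0,0,-0.001,0,0,0,-1],[0,0,-0.001,0,0,0,-1]]}}

```text
time_s: 11.77
ee_pos: [0.424, -0.0563, -0.024]
eef_rot: [3.13, 0.002, 2.188]
force: [0.2, -0.5, 0.7]
grip_width: 0.058
```

Request:
{"fn": "servo_tool", "kwargs": {"rows": [[0,0,0,0,0,0,-1],[0,0,0,0,0,0,-1],[0,0,0,0,0,0,-1],[0,0,0,0,0,0,-1],[0,0,0.01,0,0,0,-1],[0,0,0.03,0,0,0,-1],[0,0,0.05,0,0,0,-1],[0,0,0.07,0,0,0,-1]]}}

```text
time_s: 12.43
ee_pos: [0.4238, -0.0563, 0.0475]
eef_rot: [3.13, 0.002, 2.188]
force: [0.2, -0.3, -0.3]
grip_width: 0.0578
```

Run:
```python
from h import *
np.set_printoptions(precision=4,suppress=True)
p=snap('wrist','w10');o=p['obs'];print(o['ee_pos'],o['eef_rot'],o['force'],o['grip_width'])
```

```text
[ 0.4238 -0.0563  0.0475] [3.1302 0.0018 2.1883] [ 0.1546 -0.3206 -0.258 ] 0.05776161387015909
```

View pics/w10.png

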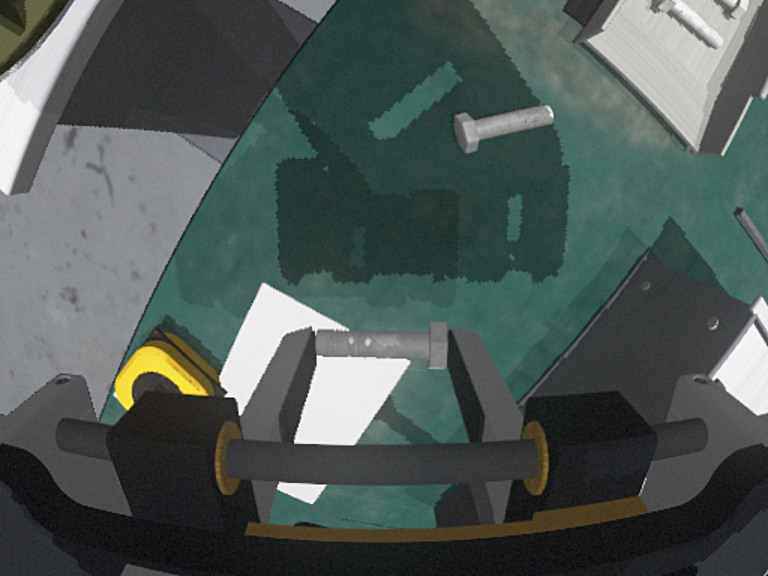

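Request:
{"fn": "servo_tool", "kwargs": {"rows": [[0.005,0.01,0.03,0,0,0,-1],[0.01,0.03,0.055,0,0,0,-1],[0.015,0.07,0.06,0,0,0,-1],[0.025,0.11,0.06,0,0,0,-1],[0.035,0.15,0.06,0,0,0,-1],[0.045,0.19,0.06,0,0,0,-1],[0.05,0.23,0.06,0,0,0,-1],[0.054,0.26,0.06,0,0,0,-1]]}}

```text
time_s: 13.15
ee_pos: [0.4795, 0.2062, 0.1111]
eef_rot: [3.127, 0.005, 2.189]
force: [-0.1, -0.3, -0.8]
grip_width: 0.0578
```

Run:
```python
from h import *
np.set_printoptions(precision=4,suppress=True)
p=snap('wrist','w11');o=p['obs'];print(o['ee_pos'],o['eef_rot'],o['force'],o['grip_width'])
P=valid(p)
Q=cluster(P,(.4785,.215),.12,.035,.06);print(rect(Q))
```

```text
[0.4795 0.2062 0.1111] [3.1265 0.0054 2.1894] [-0.1325 -0.2846 -0.8011] 0.057786980850482755
(array([479.8, 233.2]), array([113.2, 178.7]), 1.2)
```

View pics/w11.png

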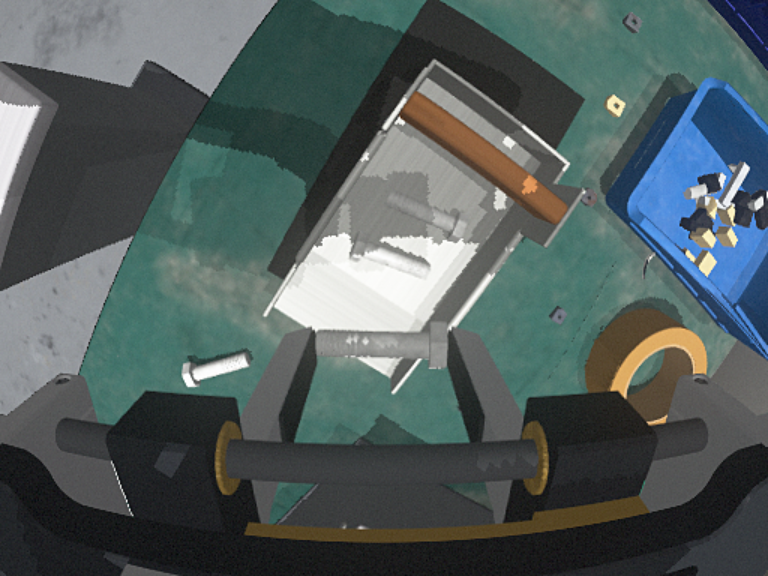

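Run:
```python
from h import *
np.set_printoptions(precision=4,suppress=True)
p=snap('wrist','w12')
print(onplane(p,np.array([(355,248),(428,270),(390,200),(460,232),(265,313),(392,390),(432,62),(570,165)])/1.5,.018))
```

```text
[[0.4555 0.2162 0.018 ]
 [0.5068 0.2332 0.018 ]
 [0.4558 0.2577 0.018 ]
 [0.5088 0.2684 0.018 ]
 [0.4283 0.1375 0.018 ]
 [0.5427 0.1403 0.018 ]
 [0.4228 0.3527 0.018 ]
 [0.5452 0.3574 0.018 ]]
```

Request:
{"fn": "servo_tool", "kwargs": {"rows": [[0,0,-0.01,0,0,-0.11,-1],[0,-0.002,-0.035,0,0,-0.22,-1],[0,-0.003,-0.06,0,0,-0.33,-1],[0,-0.003,-0.09,0,0,-0.33,-1],[0,-0.003,-0.11,0,0,-0.33,-1],[0,-0.003,-0.118,0,0,-0.33,-1],[0,-0.003,-0.118,0,0,-0.33,0.4],[0,-0.003,-0.118,0,0,-0.33,0.4]]}}

```text
time_s: 13.92
ee_pos: [0.4793, 0.2033, -0.0071]
eef_rot: [3.127, 0.005, 1.862]
force: [0.4, 0.8, -0.0]
grip_width: 0.0651
```

Request:
{"fn": "servo_tool", "kwargs": {"rows": [[0,0,0,0,0,0,0.4],[0,0,0,0,0,0,0.4],[0,0,0.01,0,0,0,0.4],[0,0,0.04,0,0,0,0.4],[0,0,0.08,0,0,0,0.4],[0,-0.02,0.11,0,0,0,0.4],[-0.02,-0.06,0.11,0,0,0,0.4],[-0.03,-0.08,0.11,0,0,0,0.4]]}}

```text
time_s: 14.58
ee_pos: [0.4491, 0.1218, 0.1054]
eef_rot: [3.124, 0.006, 1.862]
force: [0.0, -0.6, -0.5]
grip_width: 0.0659
```

Run:
```python
from h import *
np.set_printoptions(precision=4,suppress=True)
p=snap('wrist','w13');o=p['obs'];print(o['ee_pos'],o['eef_rot'],o['force'],o['grip_width'])
P=valid(p);print(boltpose(P,(.4215,.0712),.036,.008))
for q in cams.place_of(p,'bolt_1')[:7]: print(q['p'],px(q['at']),onplane(p,[px(q['at'])],.006)[0])
```

```text
[0.4491 0.1218 0.1054] [3.1236 0.0059 1.8624] [ 0.0242 -0.5958 -0.5319] 0.06590026855472854
None
0.68 [303.8208, 120.19200000000001] [0.4822 0.2019 0.006 ]
0.43 [422.6048, 195.8016] [0.6581 0.166  0.006 ]
```

View pics/w13.png

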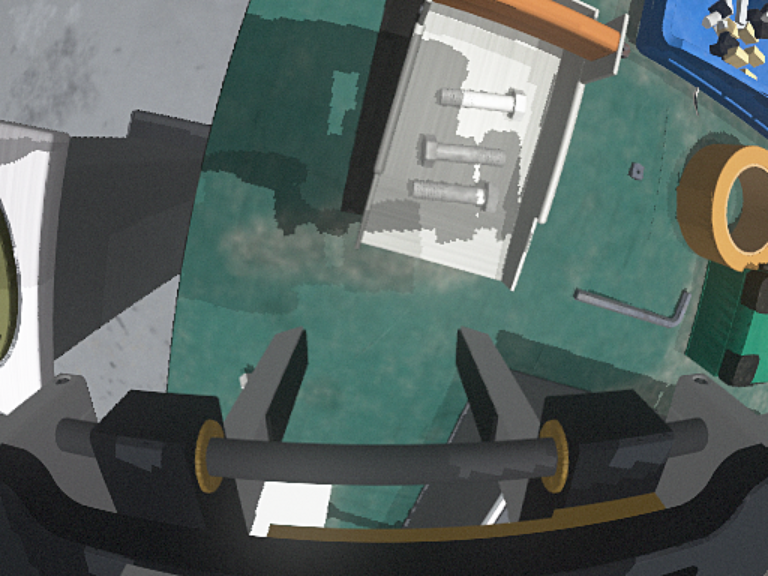

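Request:
{"fn": "servo_tool", "kwargs": {"rows": [[-0.004,-0.008,0,0,0,-0.12,1],[-0.008,-0.016,0,0,0,-0.24,1],[-0.012,-0.024,0,0,0,-0.36,1],[-0.016,-0.032,0,0,0,-0.48,1],[-0.02,-0.04,0,0,0,-0.6,1],[-0.024,-0.05,0,0,0,-0.72,1],[-0.027,-0.051,0,0,0,-0.84,1],[-0.027,-0.051,0,0,0,-0.96,1]]}}

```text
time_s: 15.35
ee_pos: [0.4214, 0.0701, 0.1052]
eef_rot: [3.125, 0.005, 0.893]
force: [0.0, -0.3, 0.6]
grip_width: 0.0939
```

Run:
```python
from h import *
np.set_printoptions(precision=4,suppress=True)
p=snap('wrist','w14');o=p['obs'];print(o['ee_pos'],o['eef_rot'],o['force'],o['grip_width'])
P=valid(p);print(boltpose(P,(.4215,.0712),.036,.008))
for q in cams.place_of(p,'bolt_1')[:7]: print(q['p'],px(q['at']),onplane(p,[px(q['at'])],.006)[0])
```

```text
[0.4214 0.0701 0.1052] [3.1254 0.005  0.8933] [ 0.0445 -0.2913  0.6465] 0.09386068197516957
(array([0.3934, 0.0249]), array([56.4, 20.9]), 50.8, 567, np.float64(0.02081465848043812))
0.91 [256.9216, 226.7904] [0.3914 0.0264 0.006 ]
0.64 [219.4944, 48.307199999999995] [0.484  0.2036 0.006 ]
```

View pics/w14.png

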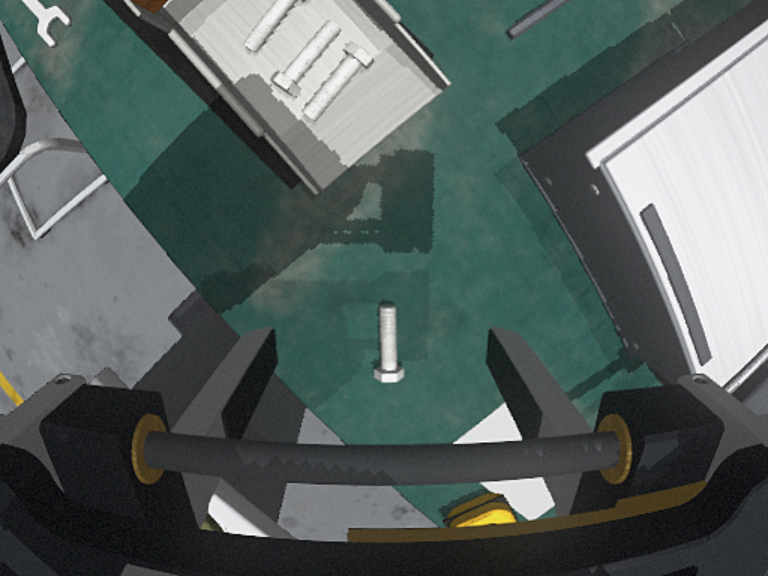

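The disturbance moved the stray to (387,343) px, i.e. (0.393, 0.025), axis 51°. Going for it there.

Request:
{"fn": "servo_tool", "kwargs": {"rows": [[-0.014,-0.022,-0.01,0,0,0,0],[-0.028,-0.044,-0.03,0,0,0,0],[-0.028,-0.045,-0.06,0,0,0,0],[-0.028,-0.045,-0.09,0,0,0,0],[-0.028,-0.045,-0.115,0,0,0,0],[-0.028,-0.045,-0.128,0,0,0,0],[-0.028,-0.045,-0.131,0,0,0,0],[-0.028,-0.045,-0.131,0,0,0,-1]]}}

```text
time_s: 16.12
ee_pos: [0.3938, 0.0257, -0.026]
eef_rot: [3.126, 0.006, 0.901]
force: [-0.1, 0.1, -0.3]
grip_width: 0.0439
```

Request:
{"fn": "servo_tool", "kwargs": {"rows": [[0,0,0,0,0,0,-1],[0,0,0,0,0,0,-1],[0,0,0,0,0,0,-1],[0,0,0,0,0,0,-1],[0,0,0,0,0,0,-1],[0,0,0,0,0,0,-1],[0,0,0,0,0,0,-1],[0,0,0.01,0,0,0,-1]]}}

```text
time_s: 16.78
ee_pos: [0.393, 0.0257, -0.0167]
eef_rot: [3.128, 0.007, 0.901]
force: [0.1, -0.1, -1.0]
grip_width: 0.0115
```

Request:
{"fn": "servo_tool", "kwargs": {"rows": [[0.005,0.01,0.035,0,0,-0.08,-1],[0.01,0.03,0.07,0,0,-0.16,-1],[0.02,0.06,0.1,0,0,-0.24,-1],[0.035,0.1,0.107,0,0,-0.32,-1],[0.05,0.14,0.107,0,0,-0.4,-1],[0.065,0.18,0.107,0,0,-0.48,-1],[0.08,0.21,0.107,0,0,-0.56,-1],[0.086,0.219,0.107,0,0,-0.64,-1]]}}

```text
time_s: 17.45
ee_pos: [0.4799, 0.2488, 0.0901]
eef_rot: [3.128, 0.006, 0.26]
force: [-0.1, -0.3, -0.9]
grip_width: 0.0117
```

Run:
```python
from h import *
np.set_printoptions(precision=4,suppress=True)
p=snap('wrist','w15');o=p['obs'];print(o['ee_pos'],o['eef_rot'],o['force'],o['grip_width'])
```

```text
[0.4799 0.2488 0.0901] [3.1282 0.0059 0.2596] [-0.141  -0.2868 -0.8982] 0.011718331787497326
```

View pics/w15.png

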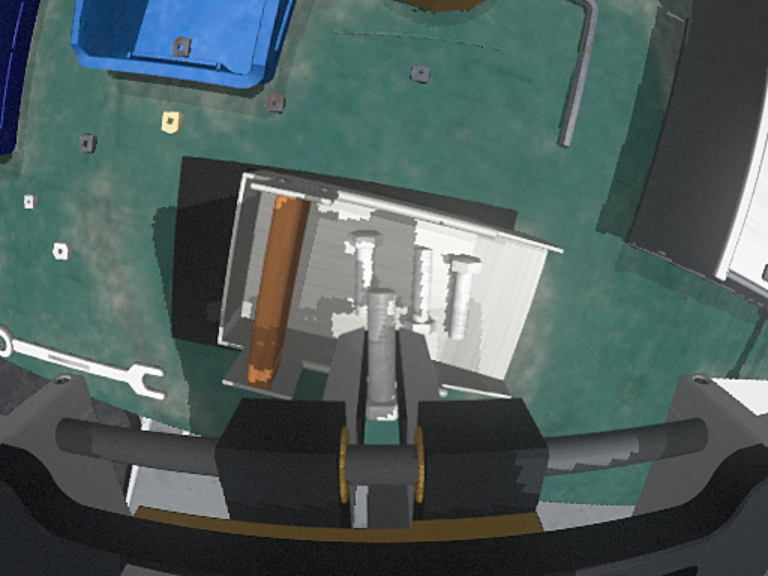

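Request:
{"fn": "servo_tool", "kwargs": {"rows": [[0.002,-0.004,-0.03,0,0,0,-1],[0.004,-0.004,-0.06,0,0,0,-1],[0.004,-0.004,-0.075,0,0,0,-1],[0.004,-0.004,-0.075,0,0,0,-1],[0.004,-0.004,-0.075,0,0,0,-0.4],[0.004,-0.004,-0.075,0,0,0,-0.4],[0.004,-0.004,-0.075,0,0,0,-0.4],[0.004,-0.004,-0.075,0,0,0,-0.4]]}}

```text
time_s: 18.17
ee_pos: [0.4846, 0.2443, 0.0162]
eef_rot: [3.128, 0.004, 0.254]
force: [0.2, -0.3, 0.2]
grip_width: 0.0279
```

Request:
{"fn": "servo_tool", "kwargs": {"rows": [[0,0,0.03,0,0,0,-0.4],[0,0,0.07,0,0,0,-0.4],[-0.01,-0.02,0.1,0,0,0,-0.4],[-0.02,-0.06,0.12,0,0,0,-0.4],[-0.03,-0.1,0.14,0,0,0,-0.4],[-0.04,-0.14,0.16,0,0,0,-0.4],[-0.05,-0.18,0.16,0,0,0,-0.4],[-0.06,-0.22,0.16,0,0,0,-0.4]]}}

```text
time_s: 18.83
ee_pos: [0.427, 0.0332, 0.1781]
eef_rot: [3.127, 0.0, 0.255]
force: [0.8, -0.6, -0.2]
grip_width: 0.0283
```

```bash
python3 - <<'E'
from h import *
np.set_printoptions(precision=4,suppress=True)
p=snap('wrist','w16');o=p['obs'];print(o['ee_pos'],o['eef_rot'],o['force'],o['grip_width'],o['qpos'])
snap('side','d16')
E
python3 -c "
import cv2
im=cv2.imread('pics/d16.png');cv2.imwrite('pics/d16c.png',cv2.resize(im[370:576,340:500],(640,800))[:600])"
```

```text
[0.427  0.0332 0.1781] [3.1273 0.0004 0.2549] [ 0.776  -0.5861 -0.2161] 0.028255310959057763 [ 0.0019  0.0169  1.833  -0.0145  1.2885  1.3219]
```

View pics/w16.png

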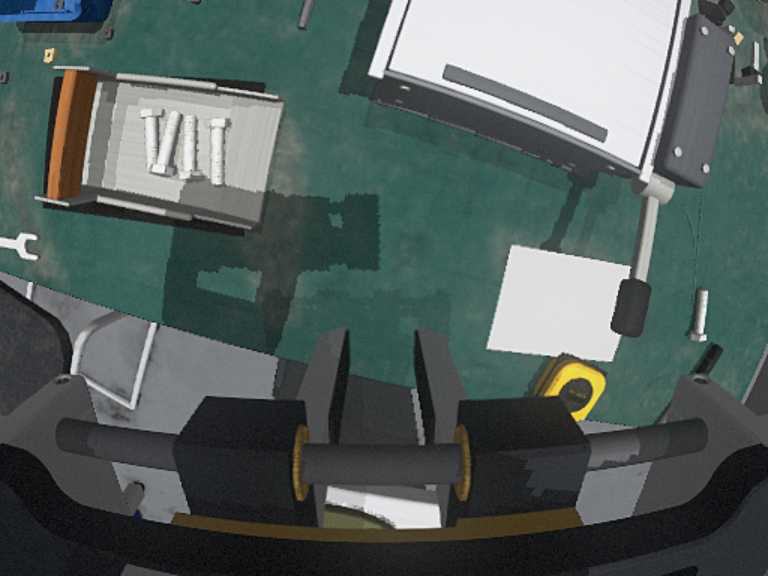

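View pics/d16c.png

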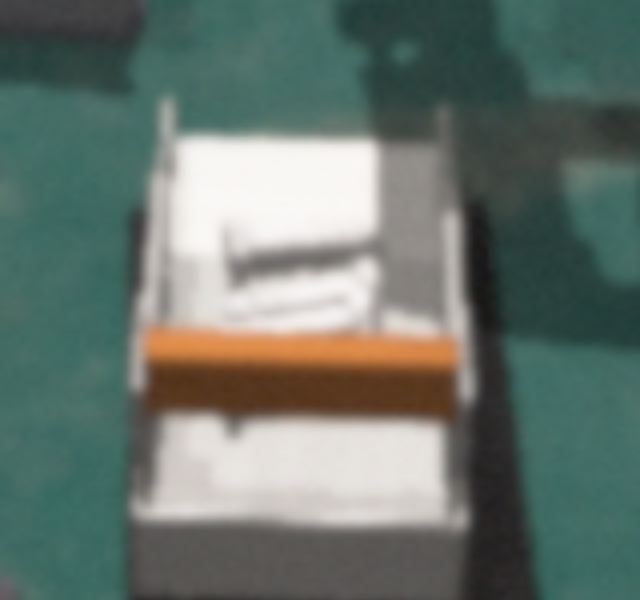

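Request:
{"fn": "servo_tool", "kwargs": {"rows": [[0.002,-0.04,0,0,0,0,0],[0.004,-0.08,0,0,0,0,0],[0.006,-0.12,0,0,0,0,0],[0.008,-0.16,0,0,0,0,0],[0.01,-0.2,0,0,0,0,0],[0.01,-0.24,0,0,0,0,0],[0.01,-0.28,0,0,0,0,0],[0.01,-0.32,0,0,0,0,0]]}}

```text
time_s: 19.6
ee_pos: [0.4366, -0.2911, 0.178]
eef_rot: [3.126, 0.001, 0.25]
force: [1.4, 0.6, 0.1]
grip_width: 0.047
```

Request:
{"fn": "servo_tool", "kwargs": {"rows": [[0,-0.03,0,0,0,0,0],[0.005,-0.045,-0.02,0,0,0,0],[0.005,-0.045,-0.05,0,0,0,0],[0.005,-0.045,-0.08,0,0,0,0],[0.005,-0.045,-0.1,0,0,0,0],[0.005,-0.045,-0.1,0,0,0,0],[0.005,-0.045,-0.1,0,0,0,0],[0.005,-0.045,-0.1,0,0,0,0]]}}

```text
time_s: 20.27
ee_pos: [0.4425, -0.3365, 0.0799]
eef_rot: [3.124, -0.0, 0.25]
force: [-0.4, 0.2, 0.2]
grip_width: 0.0468
```

Run:
```python
from h import *
np.set_printoptions(precision=4,suppress=True)
p=snap('wrist','w17');o=p['obs'];print(o['ee_pos'],o['eef_rot'],o['force'],o['grip_width'],o['qpos'])
P=valid(p);print(boltpose(P,(.45,-.337),.036,.008))
for q in cams.place_of(p,'bolt_1')[:7]: print(q['p'],px(q['at']),onplane(p,[px(q['at'])],.006)[0])
```

```text
[ 0.4425 -0.3365  0.0799] [ 3.1242 -0.0002  0.25  ] [-0.3997  0.2224  0.1562] 0.04678763395898501 [-0.7106  0.3954  1.6169 -0.0109  1.1149  0.6149]
(array([ 0.4549, -0.3321]), array([57.1, 22.3]), 18.8, 806, np.float64(0.021201297623734794))
0.83 [252.7232, 171.49439999999998] [ 0.4585 -0.3309  0.006 ]
```

View pics/w17.png

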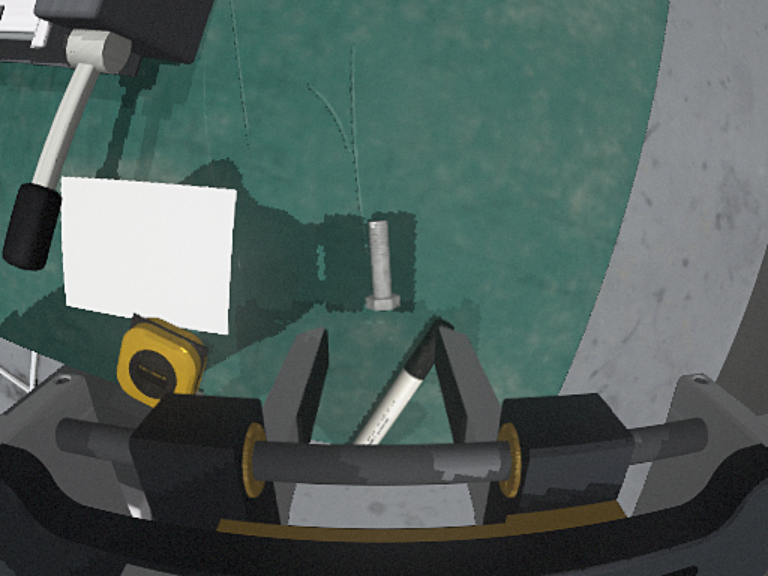

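Request:
{"fn": "servo_tool", "kwargs": {"rows": [[0.006,0.002,-0.02,0,0,0.06,0],[0.0125,0.0045,-0.05,0,0,0.06,0],[0.0125,0.0045,-0.08,0,0,0.06,0],[0.0125,0.0045,-0.1,0,0,0.06,0],[0.0125,0.0045,-0.106,0,0,0.06,0],[0.0125,0.0045,-0.106,0,0,0.06,-1],[0.0125,0.0045,-0.106,0,0,0.06,-1],[0.0125,0.0045,-0.106,0,0,0.06,-1]]}}

```text
time_s: 21.03
ee_pos: [0.4558, -0.3328, -0.0241]
eef_rot: [3.121, -0.002, 0.31]
force: [-0.4, 0.6, -0.2]
grip_width: 0.0301
```

Request:
{"fn": "servo_tool", "kwargs": {"rows": [[0,0,0,0,0,0,-1],[0,0,0,0,0,0,-1],[0,0,0,0,0,0,-1],[0,0,0,0,0,0,-1],[0,0,0,0,0,0,-1],[0,0,0.04,0,0,0,-1],[0,0,0.08,0,0,0,-1],[-0.01,0,0.12,0,0,0,-1]]}}

```text
time_s: 21.7
ee_pos: [0.4462, -0.3325, 0.0973]
eef_rot: [3.122, -0.002, 0.31]
force: [0.8, -0.1, -0.2]
grip_width: 0.0112
```

Request:
{"fn": "servo_tool", "kwargs": {"rows": [[-0.005,0.02,0.03,0,0,0,-1],[-0.01,0.05,0.05,0,0,0,-1],[-0.01,0.085,0.07,0,0,0,-1],[-0.01,0.125,0.07,0,0,0,-1],[-0.01,0.165,0.07,0,0,0,-1],[-0.01,0.205,0.07,0,0,0,-1],[-0.01,0.245,0.07,0,0,0,-1],[-0.005,0.285,0.07,0,0,0,-1]]}}

```text
time_s: 22.37
ee_pos: [0.4403, -0.0457, 0.1677]
eef_rot: [3.122, -0.002, 0.31]
force: [1.1, 0.6, -0.8]
grip_width: 0.0116
```

Request:
{"fn": "servo_tool", "kwargs": {"rows": [[0.005,0.04,0,0,0,0,-1],[0.01,0.08,0,0,0,0,-1],[0.015,0.12,0,0,0,0,-1],[0.02,0.16,0,0,0,0,-1],[0.025,0.2,-0.01,0,0,0,-1],[0.03,0.23,-0.02,0,0,0,-1],[0.035,0.24,-0.04,0,0,0,-1],[0.038,0.24,-0.06,0,0,0,-1]]}}

```text
time_s: 23.03
ee_pos: [0.4785, 0.1969, 0.1073]
eef_rot: [3.122, -0.004, 0.313]
force: [0.6, -0.9, -0.0]
grip_width: 0.0115
```

Run:
```python
from h import *
np.set_printoptions(precision=4,suppress=True)
p=snap('wrist','w18');o=p['obs'];print(o['ee_pos'],o['eef_rot'],o['force'],o['grip_width'],o['qpos'])
```

```text
[0.4785 0.1969 0.1073] [ 3.122  -0.0037  0.313 ] [ 0.5575 -0.8966 -0.0127] 0.011508350065771469 [ 0.3311  0.2902  1.6903 -0.0215  1.1578  1.5976]
```

View pics/w18.png

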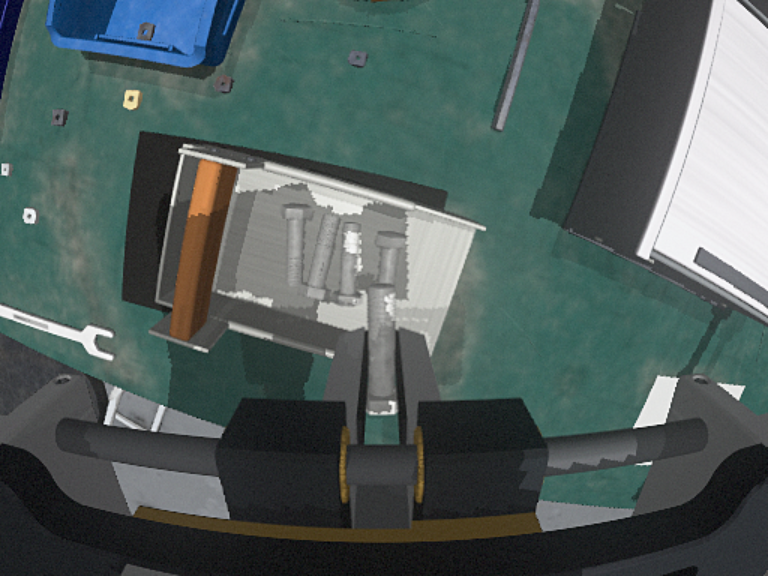

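Request:
{"fn": "servo_tool", "kwargs": {"rows": [[0.003,0.012,-0.03,0,0,0,-1],[0.004,0.015,-0.06,0,0,0,-1],[0.004,0.015,-0.085,0,0,0,-1],[0.004,0.015,-0.095,0,0,0,-1],[0.004,0.015,-0.095,0,0,0,-0.4],[0.004,0.015,-0.095,0,0,0,-0.4],[0.004,0.015,-0.095,0,0,0,-0.4],[0.004,0.015,-0.095,0,0,0,-0.4]]}}

```text
time_s: 23.75
ee_pos: [0.4819, 0.2102, 0.0099]
eef_rot: [3.122, -0.0, 0.312]
force: [0.3, 0.3, 0.4]
grip_width: 0.0284
```

Request:
{"fn": "servo_tool", "kwargs": {"rows": [[0,0,0.03,0,0,0,-0.4],[0,0,0.07,0,0,0,-0.4],[-0.01,-0.02,0.11,0,0,0,-0.4],[-0.02,-0.06,0.14,0,0,0,-0.4],[-0.03,-0.1,0.16,0,0,0,-0.4],[-0.04,-0.14,0.18,0,0,0,-0.4],[-0.05,-0.18,0.18,0,0,0,-0.4],[-0.06,-0.21,0.18,0,0,0,-0.4]]}}

```text
time_s: 24.42
ee_pos: [0.4245, 0.0073, 0.1921]
eef_rot: [3.12, -0.005, 0.312]
force: [1.5, -0.1, -0.1]
grip_width: 0.0281
```

Run:
```python
from h import *
np.set_printoptions(precision=4,suppress=True)
p=snap('wrist','w19');o=p['obs'];print(o['ee_pos'],o['eef_rot'],o['force'],o['grip_width'],o['qpos'])
s=snap('scene','s19')
for q in cams.place_of(s,'bolt_1')[:7]: print(q['p'],px(q['at']))
P=valid(p)
for nm,z in (('hop top','x'),):
    Q=cluster(P,(.55,-.155),.06,.12,.135);print('link',rect(Q))
    Q=cluster(P,(.455,-.15),.03,.1,.135);print('knob',rect(Q),Q[:,2].max())
# lever front edge
```

```text
[0.4245 0.0073 0.1921] [ 3.1199 -0.0048  0.3125] [ 1.511  -0.0688 -0.0606] 0.028056711064538213 [-0.0557 -0.0103  1.8272 -0.0191  1.3124  1.2074]
0.6 [189.3888, 192.49919999999997]
0.52 [184.4224, 193.38240000000002]
0.34 [166.5024, 190.88639999999998]
link (array([ 584.4, -154. ]), array([44. , 50.9]), 87.5)
knob (array([ 460.1, -149. ]), array([22.8, 49.5]), 87.6) 0.12970094946139543
```

View pics/w19.png

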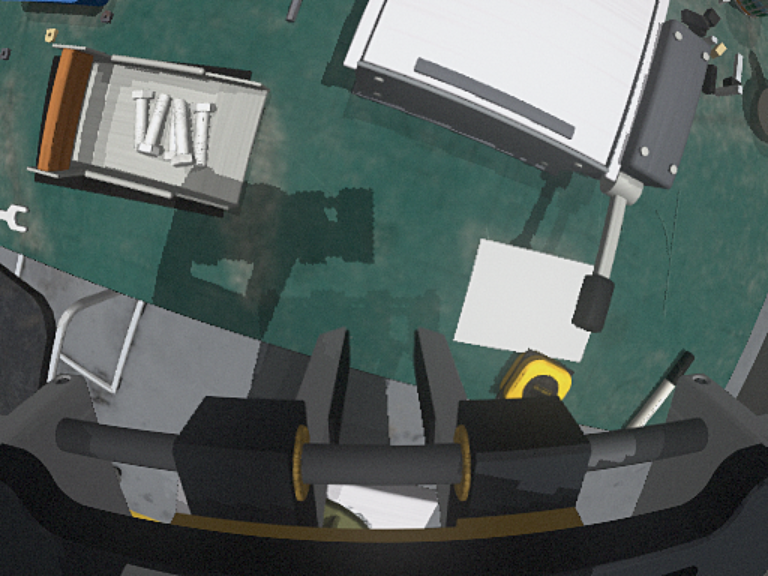

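View pics/s19.png

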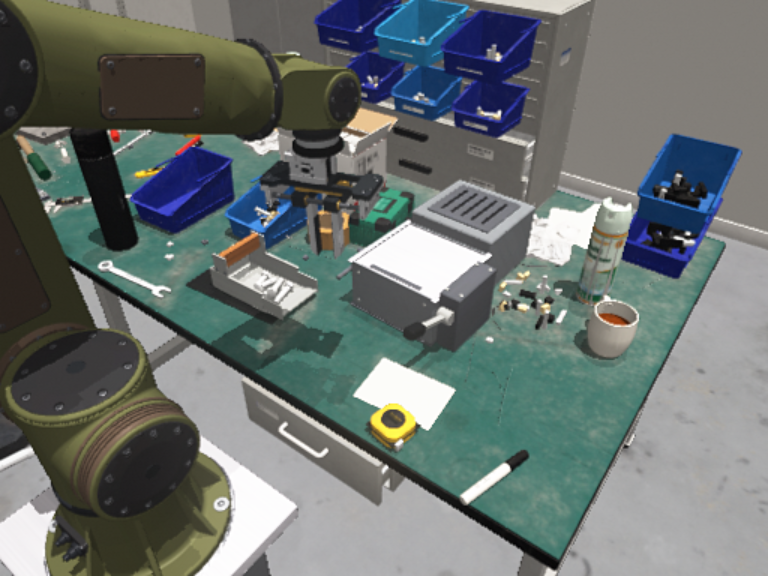

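Run:
```python
from h import *
np.set_printoptions(precision=4,suppress=True)
p=snap('wrist','w20')
print(onplane(p,np.array([(602,277),(589,330),(596,303)])/1.5,.122))
P=valid(p)
Q=cluster(P,(.6,-.153),.14,.122,.132);
m=Q[:,0]>.5
print('linktop xmin per y');Q=Q[m]
h,_=np.histogram(Q[:,0],np.arange(.5,.7,.005));print(h)
w=cams.place_of(p,'lever_knob');print([(q['p'],cloud(p,[px(q['at'])])[0],onplane(p,[px(q['at'])],.115)) for q in w[:2]])
w=cams.place_of(p,'hopper_mouth');print([(q['p'],onplane(p,[px(q['at'])],.11)) for q in w[:2]])
# hopper front wall: points z .03-.09 x .5-.6 y -.12..0.05
F=P[(P[:,2]>.04)&(P[:,2]<.1)&(P[:,0]>.5)&(P[:,0]<.6)&(P[:,1]>-.1)&(P[:,1]<.05)]
print(np.polyfit(F[:,1],F[:,0],1),len(F), F[:,1].min(),F[:,1].max())
# left wall edge
T=P[(P[:,2]>.1)&(P[:,2]<.12)&(P[:,0]>.56)&(P[:,0]<.7)]
for x in np.arange(.56,.66,.02):
    k=T[abs(T[:,0]-x)<.01]; print(round(x,2),k[:,1].min(),k[:,1].max())
```

```text
[[ 0.477  -0.144   0.122 ]
 [ 0.4367 -0.1517  0.122 ]
 [ 0.4576 -0.1478  0.122 ]]
linktop xmin per y
[  0   0   0   0   0   0   0   0   0   0   0  14 141 142 139 133 140 131
 134 135 128 131 118 132 121 130 111 122 118 119 115 105 116 109 120  90
 103  47   0]
[(0.82, array([ 0.4556, -0.1397,  0.1196]), array([[ 0.4545, -0.1433,  0.115 ]])), (0.44, array([0.4784, 0.2062, 0.0374]), array([[0.482 , 0.1694, 0.115 ]]))]
[]
[0.0399 0.5554] 1155 -0.09995637752250902 0.049870257226570305
0.56 -0.144562142810696 0.0760007503538744
0.58 -0.13405183083454364 0.07612876882781083
0.6 -0.1350351960630092 0.07491186163244454
0.62 -0.13591993854238382 0.05910781736063853
0.64 -0.1363716334503421 0.005389593134930384
```

All five bolts are in the pan, none left on the bench. Now the lever: knob about (0.456, -0.148, 0.115), hopper origin about (0.649, -0.030), yaw -2.3°.

Request:
{"fn": "servo_tool", "kwargs": {"rows": [[0.004,-0.02,0,0,0,-0.05,-1],[0.008,-0.04,0,0,0,-0.1,-1],[0.012,-0.06,0,0,0,-0.15,-1],[0.016,-0.08,0,0,0,-0.2,-1],[0.02,-0.1,-0.01,0,0,-0.25,-1],[0.025,-0.12,-0.03,0,0,-0.3,-1],[0.03,-0.15,-0.05,0.015,0,-0.35,-1],[0.0315,-0.156,-0.065,0.02,0,-0.35,-1]]}}

```text
time_s: 25.38
ee_pos: [0.457, -0.1478, 0.1232]
eef_rot: [-3.141, -0.003, -0.04]
force: [0.7, 0.9, -0.3]
grip_width: 0.0006
```

```bash
python3 tips.py tips3; python3 -c "
from h import *
p=snap('wrist','w21')"
```

```text
[ 0.45696435 -0.14783155  0.1232052 ] [-3.14120015 -0.00319466 -0.04000496] [ 0.65927952  0.8924728  -0.30507073] 0.0006281592062266103 [-3.90092497e-01  1.91194960e-01  1.77429765e+00  1.58826910e-03
  1.17323423e+00  1.22009533e+00]
```

View pics/tips3.png

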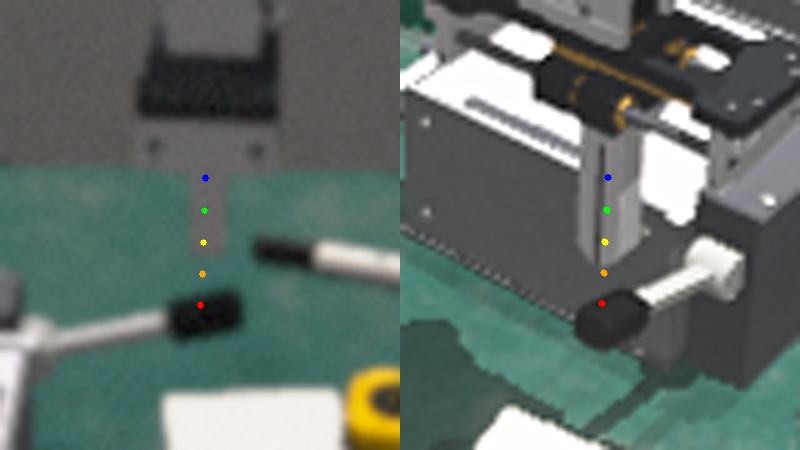

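View pics/w21.png

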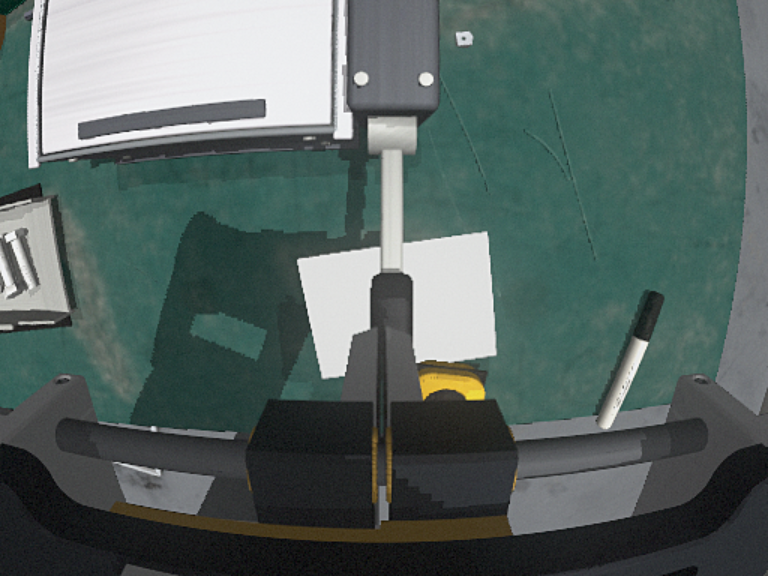

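Request:
{"fn": "servo_tool", "kwargs": {"rows": [[0,-0.003,-0.01,0,0,0,-1],[0,-0.003,-0.02,0,0,0,-1],[-0.001,-0.003,-0.028,0,0,0,-1],[-0.002,-0.003,-0.036,0,0,0,-1],[-0.003,-0.003,-0.044,0,0,0,-1],[-0.004,-0.003,-0.052,0,0,0,-1],[-0.004,-0.003,-0.06,0,0,0,-1],[-0.004,-0.003,-0.064,0,0,0,-1]]}}

```text
time_s: 26.2
ee_pos: [0.4517, -0.148, 0.0594]
eef_rot: [-3.141, -0.001, -0.036]
force: [-2.9, 0.5, 4.9]
grip_width: 0.0002
```

```bash
python3 tips.py tips4
```

```text
[ 0.451663   -0.14802294  0.0593826 ] [-3.14098834e+00 -5.28115895e-04 -3.59539673e-02] [-2.86234189  0.51559827  4.85335105] 0.0002254534966924087 [-3.94261111e-01  2.66888042e-01  1.84724233e+00  8.77662974e-04
  1.02717980e+00  1.21203517e+00]
```

View pics/tips4.png

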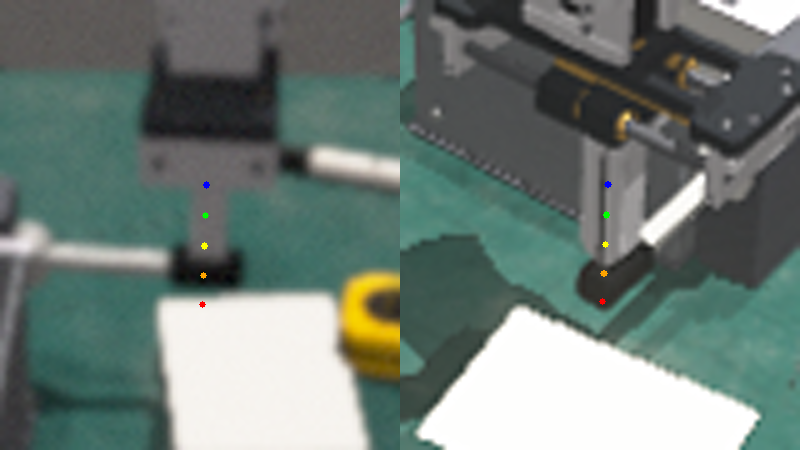

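Request:
{"fn": "servo_tool", "kwargs": {"rows": [[0.001,0,-0.005,0,0,0,-1],[0.001,0,-0.01,0,0,0,-1],[0.002,0,-0.014,0,0,0,-1],[0.003,0,-0.018,0,0,0,-1],[0.003,0,-0.021,0,0,0,-1],[0.004,0,-0.023,0,0,0,-1],[0.004,0,-0.023,0,0,0,-1],[0.004,0,-0.023,0,0,0,-1]]}}

```text
time_s: 26.97
ee_pos: [0.456, -0.148, 0.0364]
eef_rot: [-3.141, -0.001, -0.036]
force: [-0.1, -0.3, 0.6]
grip_width: 0.0006
```

```bash
python3 tips.py tips5; python3 -c "
from h import *
p=snap('scene','s22')"
```

```text
[ 0.4559861  -0.14802321  0.03643827] [-3.14063919e+00 -7.29631424e-04 -3.61546487e-02] [-0.14656987 -0.29018355  0.56493174] 0.0006081817567317228 [-3.91039680e-01  3.10618516e-01  1.85324587e+00  1.38424870e-03
  9.77375860e-01  1.21513708e+00]
```

View pics/s22.png

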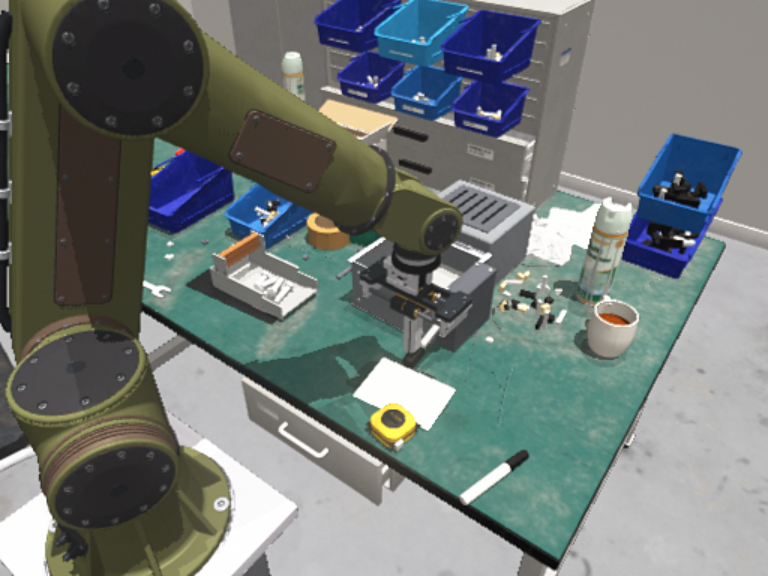

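View pics/tips5.png

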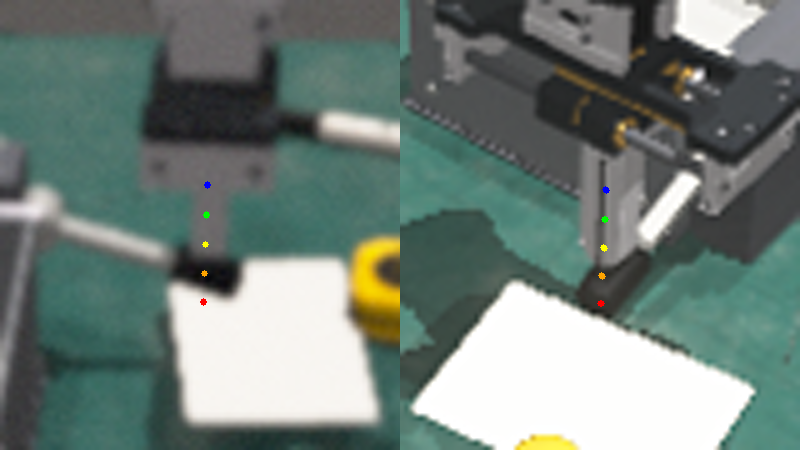

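Shutter is open in the scene view and the force dropped to 0 (detent took over). Fitting a rough arm model to check that the tip pose is reachable before picking the pan up.

Request:
{"fn": "servo_tool", "kwargs": {"rows": [[-0.002,0,0.02,0,0,0,-1],[-0.005,0.01,0.05,0,0,0,-1],[-0.01,0.03,0.09,0,0,0,0.1],[-0.01,0.06,0.13,0,0,0,0.1],[-0.01,0.1,0.16,0,0,0,0.1],[-0.01,0.14,0.16,0,0,0,0.1],[-0.01,0.18,0.16,0,0,0,0.1],[-0.01,0.22,0.16,0,0,0,0.1]]}}

```text
time_s: 27.78
ee_pos: [0.446, 0.0626, 0.1979]
eef_rot: [-3.14, -0.004, -0.037]
force: [0.9, -0.9, -0.6]
grip_width: 0.0372
```

```bash
cat > kin.py <<'E'
import numpy as np
from scipy.spatial.transform import Rotation as R
D=np.array([[.3005,1.5216,np.hypot(.2119,.5072),.1709],[-.0641,1.6254,np.hypot(.4221,.0308),.3032],[.3954,1.6169,np.hypot(.4425,.3365),.0799],[.3176,2.0296,np.hypot(.42386,.0563),-.0232],[.2902,1.6903,np.hypot(.4785,.1969),.1073],[.0169,1.833,np.hypot(.427,.0332),.1781],[.1912,1.7743,np.hypot(.45696,.1478),.1232],[.2669,1.8472,np.hypot(.45166,.148),.0594]])
a=D[:,0];b=a+D[:,1];n=len(D)
A=np.r_[np.c_[np.ones(n),0*a,np.sin(a),np.sin(b),np.cos(b)],np.c_[0*a,np.ones(n),np.cos(a),np.cos(b),-np.sin(b)]]
y=np.r_[D[:,2],D[:,3]]
s,res,_,_=np.linalg.lstsq(A,y,rcond=None)
c,hz,L1,L2,e=s
if __name__=='__main__': print('c,h-Lt,L1,L2,e',s.round(4),'err',np.abs(A@s-y).max())
E
python3 kin.py; python3 -c "
from h import *
np.set_printoptions(precision=4,suppress=True)
p=snap('wrist','w23');print(p['obs']['ee_pos'],p['obs']['eef_rot'],p['obs']['qpos'],p['obs']['force'])
snap('scene','s23')"
```

```text
c,h-Lt,L1,L2,e [ 0.0029 -0.0864  0.4248  0.4462  0.0387] err 0.0025305849894061705
[0.446  0.0626 0.1979] [-3.1405 -0.0038 -0.037 ] [0.0575 0.0506 1.7513 0.0008 1.3358 1.6651] [ 0.8793 -0.9128 -0.5647]
```

View pics/w23.png

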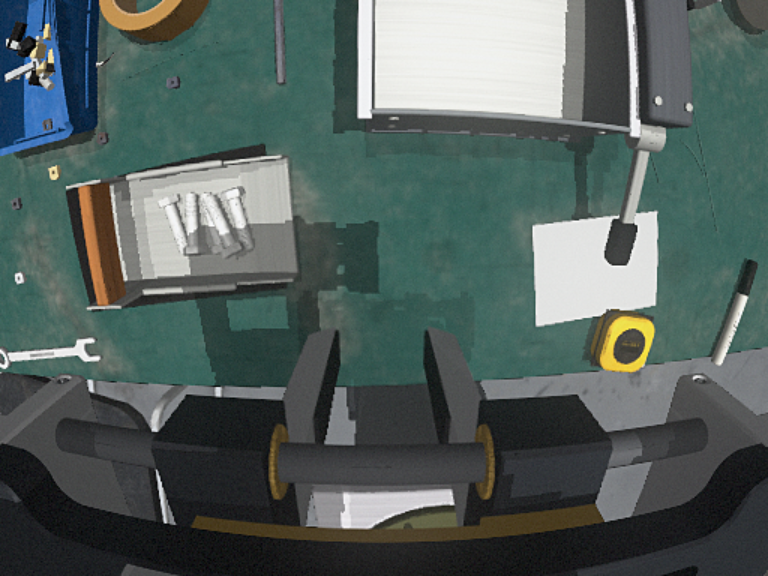

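```bash
cat >> kin.py <<'E'
def ik(T,Rt,Lt,q6near=0):
    tz=Rt[:,2];w=T-Lt*tz
    q1=np.arctan2(w[1],w[0]);r=np.hypot(w[0],w[1])-c;z=w[2]-(hz+Lt)
    L2e=np.hypot(L2,e);off=np.arctan2(e,L2)   # sin(b)L2+cos(b)e = L2e sin(b+off)
    d=np.hypot(r,z)
    if d>L1+L2e: return None
    cg=(d*d-L1*L1-L2e*L2e)/(2*L1*L2e);g=np.arccos(cg)  # elbow
    phi=np.arctan2(r,z);q2=phi-np.arctan2(L2e*np.sin(g),L1+L2e*np.cos(g));q3=g-off
    M=R.from_euler('z',-q1)*R.from_matrix(Rt);M=(R.from_euler('y',-(q2+q3))*M).as_matrix()
    q5=np.arccos(np.clip(M[2,2],-1,1));q4=np.arctan2(M[1,2],M[0,2]);q6=np.arctan2(M[2,1],-M[2,0])-np.pi/2
    q6=(q6+np.pi)%(2*np.pi)-np.pi
    return np.array([q1,q2,q3,q4,q5,q6])
E
python3 - <<'E'
from kin import *
np.set_printoptions(precision=3,suppress=True)
R0=R.from_euler('xyz',[-3.1405,-.0038,-.037]).as_matrix()
print(ik(np.array([.446,.0626,.1979]),R0,.35))
for Lt in (.3,.35,.4):
  for yaw in (0.,np.pi):
    print(Lt,yaw)
    for t in np.radians([0,20,45,65,70]):
        Rt=(R.from_euler('x',t)*R.from_euler('xyz',[np.pi,0,yaw])).as_matrix()
        H=np.array([.635,.015+.163*np.cos(t)-.063*np.sin(t),.14+.163*np.sin(t)+.063*np.cos(t)])
        T=H+.045*Rt[:,2];print(np.degrees(t).round(),T,ik(T,Rt,Lt))
E
python3 - <<'E'
from h import *
p=snap('side','d24');P=valid(p)
m=(P[:,0]>.52)&(P[:,0]<.75)&(P[:,1]>.08)&(P[:,1]<.4)
Q=P[m];print(Q[:,2].max(),Q[Q[:,2].argmax()])
Q=P[(P[:,0]>.4)&(P[:,0]<.9)&(P[:,1]>.08)&(P[:,1]<.2)];print(Q[:,2].max(),Q[Q[:,2].argmax()])
H=cluster(P,(.478,.3045),.08,.085,.11);print('handle',rect(H),H[:,2].max())
w=snap('wrist','w24');P=valid(w);H=cluster(P,(.478,.3045),.08,.085,.11);print('handle w',rect(H),len(H))
T=c2w(w);E=T@np.linalg.inv(w['hand_eye'])
E
```

```text
[0.139 0.049 1.753 0.    1.336 1.747]
0.3 0.0
0.0 [0.635 0.178 0.158] [ 0.273  0.556  1.191 -0.     1.394  1.844]
20.0 [0.635 0.162 0.213] [0.093 0.483 1.216 0.352 1.419 1.615]
45.0 [0.635 0.118 0.268] [-0.148  0.501  1.222  0.775  1.566  1.359]
65.0 [0.635 0.068 0.295] [-0.311  0.599  1.209  1.067  1.742  1.22 ]
70.0 [0.635 0.054 0.299] [-0.345  0.633  1.202  1.134  1.79   1.196]
0.3 3.141592653589793
0.0 [0.635 0.178 0.158] [ 0.273  0.556  1.191  0.     1.394 -1.297]
20.0 [0.635 0.162 0.213] [ 0.093  0.483  1.216  0.352  1.419 -1.527]
45.0 [0.635 0.118 0.268] [-0.148  0.501  1.222  0.775  1.566 -1.783]
65.0 [0.635 0.068 0.295] [-0.311  0.599  1.209  1.067  1.742 -1.921]
70.0 [0.635 0.054 0.299] [-0.345  0.633  1.202  1.134  1.79  -1.946]
0.35 0.0
0.0 [0.635 0.178 0.158] [ 0.273  0.556  1.191 -0.     1.394  1.844]
20.0 [0.635 0.162 0.213] [0.067 0.481 1.225 0.352 1.421 1.587]
45.0 [0.635 0.118 0.268] [-0.202  0.524  1.222  0.765  1.587  1.305]
65.0 [0.635 0.068 0.295] [-0.375  0.658  1.183  1.039  1.779  1.16 ]
70.0 [0.635 0.054 0.299] [-0.409  0.702  1.169  1.102  1.829  1.136]
0.3
[... 629 characters left out ...]
815  1.107]
70.0 [0.635 0.054 0.299] [-0.469  0.78   1.116  1.069  1.868  1.084]
0.4 3.141592653589793
0.0 [0.635 0.178 0.158] [ 0.273  0.556  1.191  0.     1.394 -1.297]
20.0 [0.635 0.162 0.213] [ 0.04   0.481  1.233  0.353  1.423 -1.583]
45.0 [0.635 0.118 0.268] [-0.255  0.553  1.213  0.754  1.609 -1.888]
65.0 [0.635 0.068 0.295] [-0.435  0.725  1.141  1.011  1.815 -2.035]
70.0 [0.635 0.054 0.299] [-0.469  0.78   1.116  1.069  1.868 -2.058]
0.10897089006936889 [0.71902885 0.34829802 0.10897089]
0.5517342180117988 [0.40213792 0.1170597  0.55173422]
handle (array([477.7, 305.5]), array([110.1,  41.4]), 1.7) 0.10041537426989244
handle w (array([478.3, 306.8]), array([110. ,  39.9]), 1.2) 1136
```

Request:
{"fn": "servo_tool", "kwargs": {"rows": [[0.004,0.03,0,0,0,0.02,0.1],[0.008,0.06,0,0,0,0.04,0.1],[0.012,0.095,0,0,0,0.055,0.1],[0.016,0.13,-0.01,0,0,0.055,0.1],[0.02,0.165,-0.02,0,0,0.055,0.1],[0.025,0.2,-0.04,0,0,0.055,0.1],[0.03,0.232,-0.05,0,0,0.055,0.1],[0.032,0.242,-0.06,0,0,0.055,0.1]]}}

```text
time_s: 28.65
ee_pos: [0.4784, 0.3052, 0.1351]
eef_rot: [-3.141, -0.0, 0.021]
force: [-0.5, 0.3, 0.1]
grip_width: 0.0512
```

```bash
python3 - <<'E'
from h import *
np.set_printoptions(precision=4,suppress=True)
w=snap('wrist','w25');o=w['obs'];print(o['ee_pos'],o['eef_rot'],o['qpos'],o['force'],o['grip_width'])
P=valid(w)
H=cluster(P,(.478,.3045),.06,.091,.105);print('handle w',rect(H),len(H),np.median(H[:,2]))
E
python3 tips.py tips6
```

```text
[0.4784 0.3052 0.1351] [-3.1411 -0.0003  0.0214] [0.5032 0.3693 1.5153 0.0003 1.2565 2.0525] [-0.5406  0.2827  0.0511] 0.051244689604510896
handle w (array([478.8, 307.4]), array([109.6,  39.6]), 1.4) 2029 0.09568937330537597
[0.47786708 0.30465208 0.13325576] [3.14088720e+00 1.80943827e-03 2.18155347e-02] [-0.30475099 -0.18546443 -2.42540089] 0.051764288852187076 [5.02813836e-01 3.70999551e-01 1.51750931e+00 2.22764342e-04
 1.25501432e+00 2.05172460e+00]
```

View pics/w25.png

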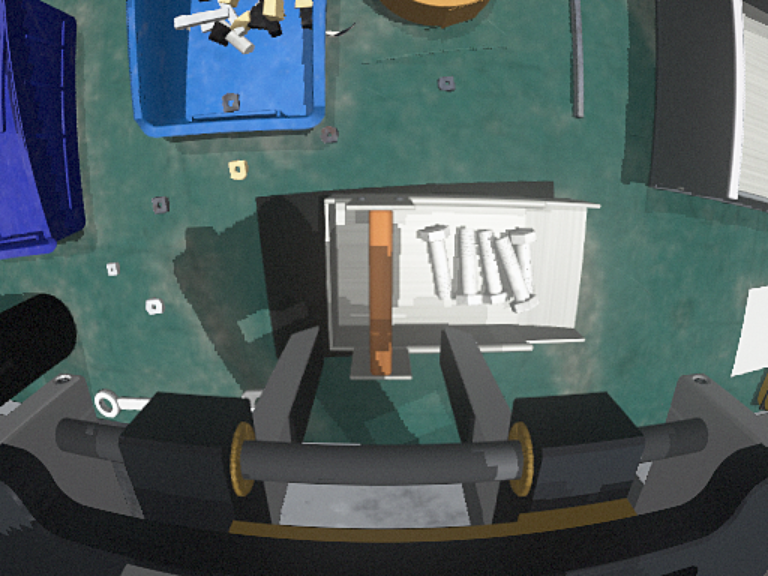

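View pics/tips6.png

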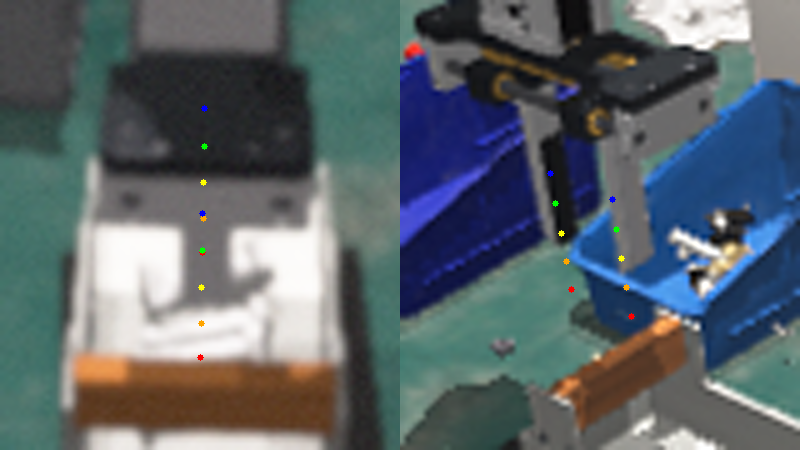

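Run:
```python
from h import *
np.set_printoptions(precision=4,suppress=True)
w=snap('wrist','w26')
print(onplane(w,np.array([(257,196),(553,181),(268,346)])/1.5,.003))
print(onplane(w,np.array([(371,212),(392,212),(369,372),(390,372)])/1.5,.096))
print('rear wall top',onplane(w,np.array([(326,200),(326,350),(598,206),(583,340)])/1.5,.05))
for n in ['scene','side']:
    s=snap(n,'t27')
    for q in cams.place_of(s,'pan_mat')[:2]: print(n,'mat',q['p'],onplane(s,[px(q['at'])],0)[0])
    for q in cams.place_of(s,'pan')[:2]: print(n,'pan',q['p'],onplane(s,[px(q['at'])],.003)[0])
    g=cv2.cvtColor(s['image'],cv2.COLOR_RGB2HSV)
    P=cloud(s).reshape(384,512,3)
    m=(s['image'].max(2)<38)&(np.abs(P[:,:,2]-.002)<.006)&(np.hypot(P[:,:,0]-.48,P[:,:,1]-.27)<.16)
    Q=P[m];print(n,m.sum(),Q.min(0) if m.sum() else 0,Q.max(0) if m.sum() else 0)
```

```text
[[0.5299 0.403  0.003 ]
 [0.5488 0.1661 0.003 ]
 [0.4017 0.3998 0.003 ]]
[[0.5284 0.3103 0.096 ]
 [0.5286 0.2984 0.096 ]
 [0.4278 0.3102 0.096 ]
 [0.4281 0.2969 0.096 ]]
rear wall top [[0.5308 0.3417 0.05  ]
 [0.4214 0.343  0.05  ]
 [0.5349 0.1472 0.05  ]
 [0.4305 0.1444 0.05  ]]
scene mat 0.82 [0.4733 0.2731 0.    ]
scene pan 0.6 [0.4727 0.2638 0.003 ]
scene pan 0.33 [0.4848 0.2521 0.003 ]
scene 180 [ 0.3929  0.1576 -0.0018] [0.4573 0.3989 0.0066]
side pan 0.95 [0.4756 0.2762 0.003 ]
side 1644 [ 0.3918  0.2587 -0.0007] [0.5284 0.405  0.0078]
```

Request:
{"fn": "servo_tool", "kwargs": {"newtons": 60, "rows": [[0,-0.001,-0.03,0,0,0,0.1],[0,-0.001,-0.06,0,0,0,0.1],[0,-0.001,-0.085,0,0,0,0.1],[0,-0.001,-0.097,0,0,0,0.1],[0,-0.001,-0.097,0,0,0,0.1],[0,-0.001,-0.097,0,0,0,-1],[0,-0.001,-0.097,0,0,0,-1],[0,-0.001,-0.097,0,0,0,-1]]}}

```text
time_s: 29.82
ee_pos: [0.4791, 0.3023, 0.042]
eef_rot: [-3.139, -0.005, 0.02]
force: [0.0, 0.4, 0.0]
grip_width: 0.0349
```

Request:
{"fn": "servo_tool", "kwargs": {"rows": [[0,0,0,0,0,0,-1],[0,0,0,0,0,0,-1],[0,0,0,0,0,0,-1],[0,0,0,0,0,0,-1],[0,0,0,0,0,0,-1],[0,0,0,0,0,0,-1],[0,0,0,0,0,0,-1],[0,0,0,0,0,0,-1]]}}

```text
time_s: 30.48
ee_pos: [0.4796, 0.303, 0.0431]
eef_rot: [-3.138, -0.006, 0.02]
force: [-0.2, 4.0, 5.8]
grip_width: 0.0133
```

```bash
python3 tips.py tips7
```

```text
[0.47964219 0.30302286 0.0430853 ] [-3.13774154 -0.00644184  0.02040565] [-0.1833369   4.04771838  5.75057459] 0.013311361045412543 [4.98651371e-01 4.69002378e-01 1.60567714e+00 5.21040726e-04
 1.05942175e+00 2.04877636e+00]
```

View pics/tips7.png

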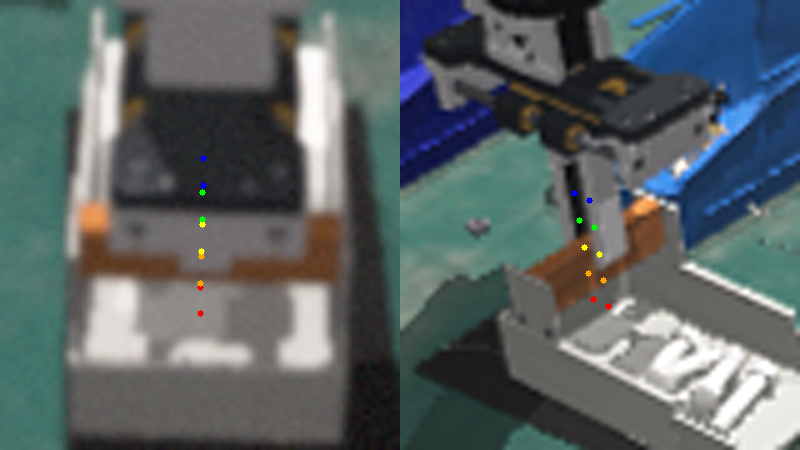

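The grip sits 7 mm higher than planned; reopening a little and regripping lower for better holding torque.

Request:
{"fn": "servo_tool", "kwargs": {"rows": [[0,0,0,0,0,0,-0.3],[0,0,0,0,0,0,-0.3],[0,0,0,0,0,0,-0.3],[0,0,-0.005,0,0,0,-0.3],[0,0.001,-0.009,0,0,0,-0.3],[0,0.001,-0.009,0,0,0,-0.3],[0,0.001,-0.009,0,0,0,-0.3],[0,0.001,-0.009,0,0,0,-0.3]]}}

```text
time_s: 31.25
ee_pos: [0.4796, 0.304, 0.034]
eef_rot: [-3.138, -0.006, 0.02]
force: [-0.3, -0.6, -0.6]
grip_width: 0.033
```

Request:
{"fn": "servo_tool", "kwargs": {"rows": [[0,0,0,0,0,0,-1],[0,0,0,0,0,0,-1],[0,0,0,0,0,0,-1],[0,0,0,0,0,0,-1],[0,0,0,0,0,0,-1],[0,0,0,0,0,0,-1],[0,0,0,0,0,0,-1],[0,0,0,0,0,0,-1]]}}

```text
time_s: 31.92
ee_pos: [0.4797, 0.3039, 0.0341]
eef_rot: [-3.138, -0.006, 0.02]
force: [0.4, -1.8, 1.9]
grip_width: 0.0136
```

Request:
{"fn": "servo_tool", "kwargs": {"rows": [[0,0,0.005,0,0,0,-1],[0,0,0.015,0,0,0,-1],[0,0,0.03,0,0,0,-1],[0,0,0.05,0,0,0,-1],[0,0,0.075,0,0,0,-1],[0,0,0.1,0,0,0,-1],[0,0,0.12,0,0,0,-1],[0,0,0.13,0,0,0,-1]]}}

```text
time_s: 32.58
ee_pos: [0.4802, 0.3044, 0.1673]
eef_rot: [-3.136, -0.009, 0.02]
force: [0.1, 0.0, -4.9]
grip_width: 0.0136
```

```bash
python3 tips.py tips8
python3 - <<'E'
from h import *
np.set_printoptions(precision=4,suppress=True)
s=snap('scene','s28'); d=snap('side','d28')
for s in (s,d):
    for t,z in (('pan_lip',0),('pan_handle',0)):
        for q in cams.place_of(s,t)[:1]: print(t,q['p'],cloud(s,[px(q['at'])]))
P=valid(d);print('rear wall top',rect(cluster(P,(.478,.345),.09,.15,.2)))
E
```

```text
[0.48018159 0.30442244 0.1672964 ] [-3.13605549 -0.00928086  0.02046111] [ 1.11588905e-01  4.24238019e-04 -4.89221014e+00] 0.013560968597994202 [5.00270088e-01 3.37182937e-01 1.48186188e+00 6.49558882e-04
 1.31175903e+00 2.05041662e+00]
pan_lip 0.57 [[0.5002 0.1586 0.1453]]
pan_handle 0.75 [[0.4587 0.2945 0.2227]]
pan_lip 0.67 [[0.4772 0.3827 0.2974]]
pan_handle 0.55 [[0.4788 0.3841 0.3011]]
rear wall top (array([478.1, 306.9]), array([111.8,  73.3]), 0.7)
```

View pics/s28.png

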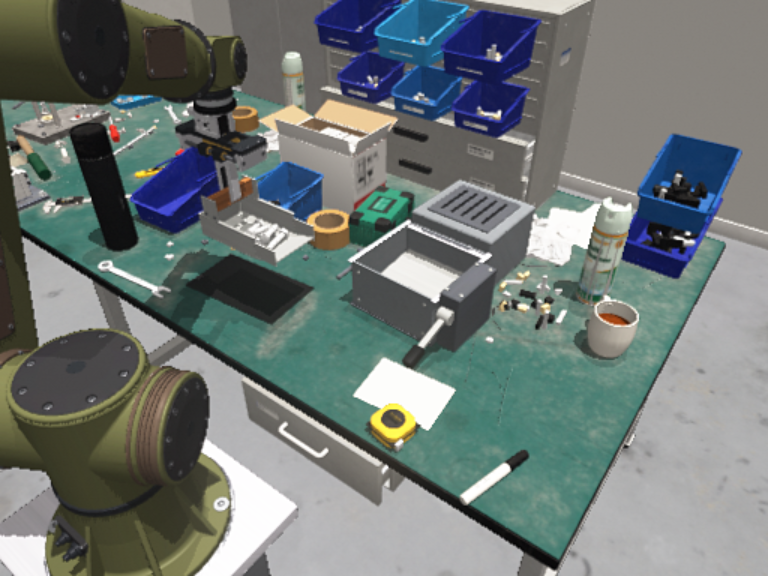

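View pics/d28.png

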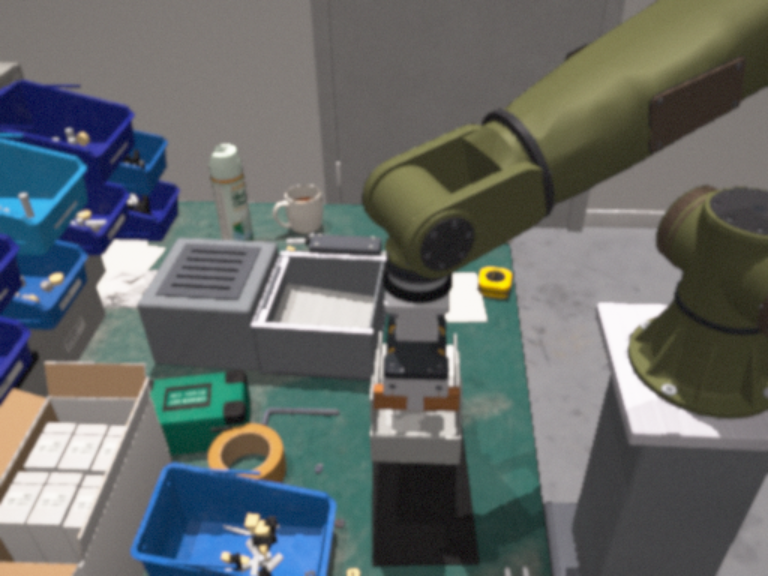

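```bash
python3 - <<'E'
from h import *
np.set_printoptions(precision=4,suppress=True)
for n in ['scene','side']:
    s=snap(n,'t29');im=s['image'];P=cloud(s).reshape(384,512,3)
    m=((im.max(2)<42)&(im[:,:,1].astype(int)-im[:,:,0]<14)&(np.abs(P[:,:,2])<.012)&(np.hypot(P[:,:,0]-.47,P[:,:,1]-.278)<.17)).astype(np.uint8)
    m=cv2.morphologyEx(m,cv2.MORPH_OPEN,np.ones((3,3)))
    v,u=np.nonzero(m);W=onplane(s,np.c_[u,v],.003)
    r=cv2.minAreaRect((W[:,:2]*1000).astype(np.float32));print(n,m.sum(),r)
    k=im[:,:,::-1].copy();k[m>0]=(0,0,255);cv2.imwrite(f'pics/mat_{n}.png',k[150:384,80:352] if n=='scene' else k[230:,200:400])
s=cams.camera('scene')
print(onplane(s,np.array([(246,255),(313,290),(262,320),(187,285)])/1.5,.003))
E
python3 -c "
import cv2,numpy as np
a=cv2.resize(cv2.imread('pics/mat_scene.png'),None,fx=1.4,fy=1.4);b=cv2.resize(cv2.imread('pics/mat_side.png'),None,fx=2,fy=2)
h=max(a.shape[0],b.shape[0]);o=np.zeros((h,a.shape[1]+b.shape[1],3),np.uint8);o[:a.shape[0],:a.shape[1]]=a;o[:b.shape[0],a.shape[1]:]=b;cv2.imwrite('pics/mats.png',o)"
```

```text
scene 1577 ((469.5644836425781, 286.59039306640625), (139.2065887451172, 227.4530487060547), 4.747445106506348)
side 4019 ((463.2900390625, 319.81707763671875), (136.81320190429688, 159.9567108154297), 3.7148749828338623)
[[0.548  0.3708 0.003 ]
 [0.5427 0.1604 0.003 ]
 [0.4089 0.1761 0.003 ]
 [0.3935 0.3873 0.003 ]]
```

View pics/mats.png

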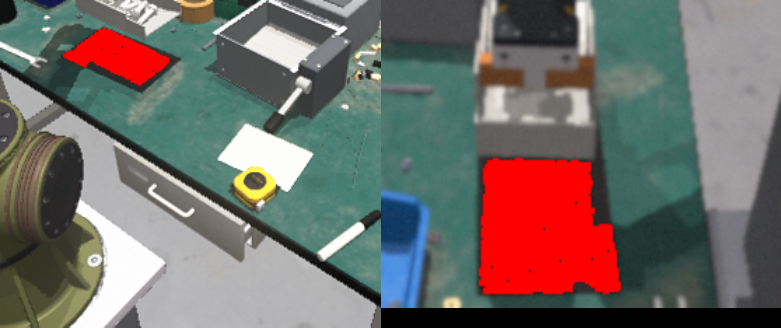

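Request:
{"fn": "servo_tool", "kwargs": {"rows": [[0.008,-0.006,0,0,0,0,-1],[0.024,-0.019,0,0,0,0,-1],[0.045,-0.036,0,0,0,0,-1],[0.068,-0.055,0,0,0,0,-1],[0.092,-0.075,0,0,0,0,-1],[0.116,-0.094,0,0,0,0,-1],[0.137,-0.112,0,0,0,0,-1],[0.152,-0.124,0,0,0,0,-1]]}}

```text
time_s: 33.8
ee_pos: [0.6334, 0.1771, 0.163]
eef_rot: [-3.139, -0.005, 0.019]
force: [-0.9, 0.5, -6.2]
grip_width: 0.0131
```

Run:
```python
from h import *
np.set_printoptions(precision=4,suppress=True)
o=ctrl.get_obs();print(o['ee_pos'],o['eef_rot'],o['force'],o['qpos'])
s=snap('scene','s30'); d=snap('side','d30')
for s in (s,d):
    for t,z in (('pan_lip',0),):
        for q in cams.place_of(s,t)[:1]: print(t,q['p'],cloud(s,[px(q['at'])]))
```

```text
[0.6334 0.1771 0.163 ] [-3.139  -0.0053  0.0189] [-0.9442  0.4548 -6.2097] [0.2162 0.5472 1.1932 0.0016 1.3955 1.7678]
pan_lip 0.66 [[0.6572 0.0361 0.1403]]
pan_lip 0.9 [[ 0.6606 -0.1315  0.039 ]]
```

View pics/s30.png

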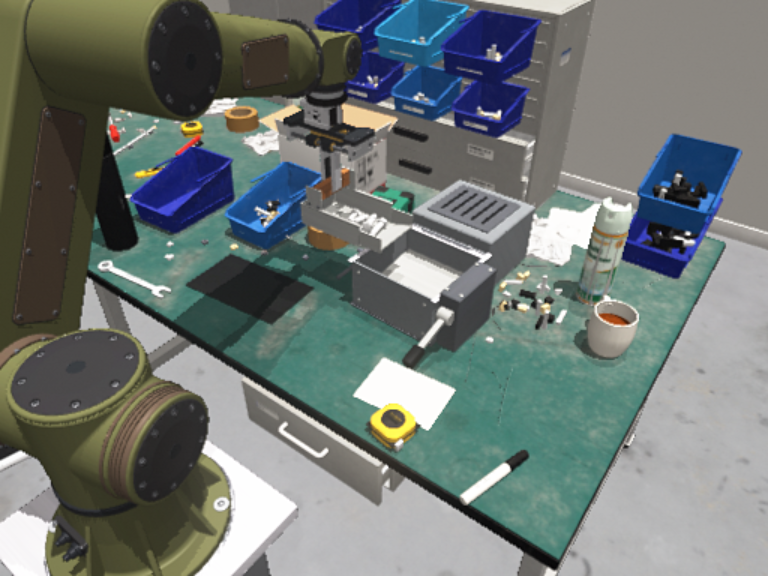

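View pics/d30.png

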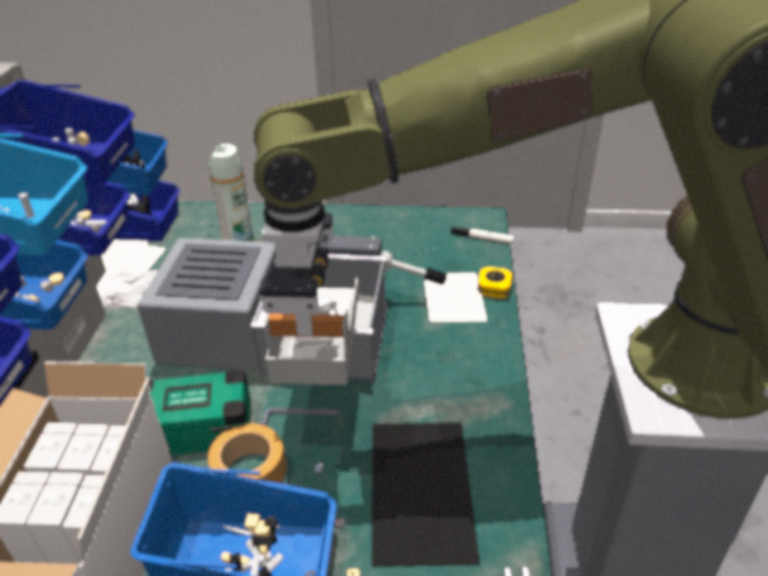

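Request:
{"fn": "servo_tool", "kwargs": {"rows": [[0,-0.002,0.0146,0.09,0,0,-1],[0,-0.0055,0.029,0.18,0,0,-1],[0,-0.01,0.043,0.27,0,0,-1],[0,-0.016,0.056,0.36,0,0,-1],[0,-0.023,0.069,0.45,0,0,-1],[0,-0.031,0.0815,0.54,0,0,-1],[0,-0.041,0.093,0.63,0,0,-1],[0,-0.051,0.1035,0.72,0,0,-1]]}}

```text
time_s: 34.67
ee_pos: [0.6315, 0.1279, 0.2679]
eef_rot: [-2.415, -0.019, 0.013]
force: [0.0, 0.5, -5.0]
grip_width: 0.0138
```

Run:
```python
from h import *
np.set_printoptions(precision=4,suppress=True)
o=ctrl.get_obs();print(o['ee_pos'],o['eef_rot'],o['force'],o['qpos'],o['grip_width'])
s=snap('scene','s31'); d=snap('side','d31')
```

```text
[0.6315 0.1279 0.2679] [-2.4153 -0.0187  0.0126] [ 0.0344  0.4652 -4.9504] [-0.1754  0.4789  1.2299  0.7143  1.5773  1.3266] 0.013788780588709604
```

View pics/s31.png

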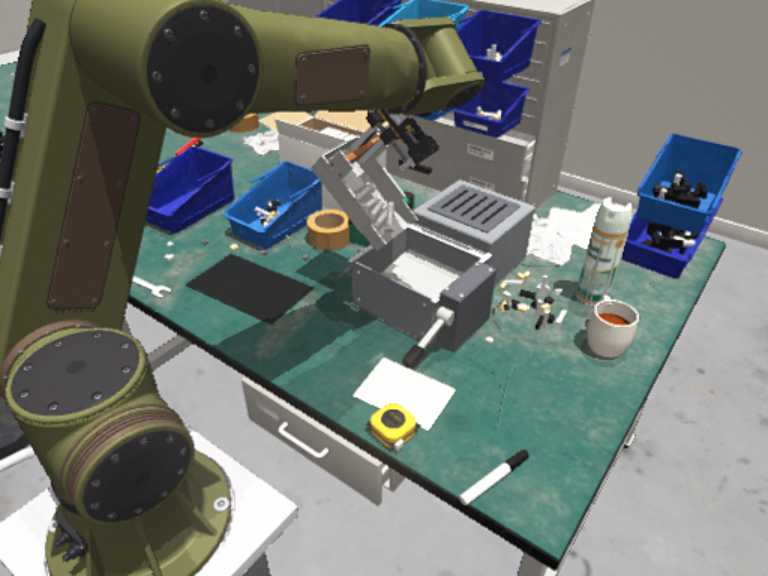

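View pics/d31.png

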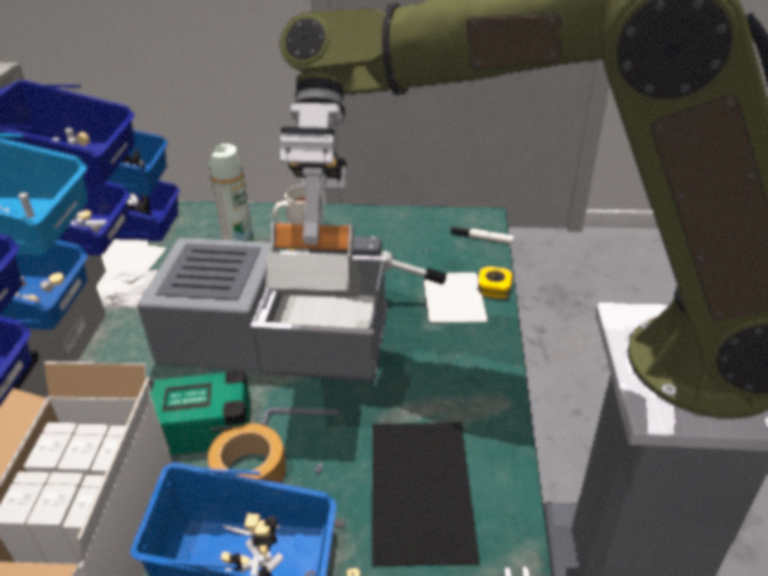

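Request:
{"fn": "servo_tool", "kwargs": {"rows": [[0.001,-0.0085,0.0064,0.06,0,0,-1],[0.002,-0.0165,0.0125,0.12,0,0,-1],[0.002,-0.0245,0.018,0.18,0,0,-1],[0.002,-0.033,0.023,0.24,0,0,-1],[0.002,-0.042,0.0276,0.3,0,0,-1],[0.002,-0.051,0.0316,0.36,0,0,-1],[0.002,-0.06,0.035,0.42,0,0,-1],[0.002,-0.066,0.0368,0.46,0,0,-1]]}}

```text
time_s: 35.43
ee_pos: [0.6336, 0.0596, 0.3027]
eef_rot: [-1.956, -0.017, 0.002]
force: [-0.3, 0.7, -1.8]
grip_width: 0.0135
```

Request:
{"fn": "servo_tool", "kwargs": {"rows": [[0,0,0,0,0,0,-1],[0,0,0,0,0,0,-1],[0,0,0,0,0,0,-1],[0,0,0,0,0,0,-1],[0,0,0,0,0,0,-1],[0,0,0,0,0,0,-1],[0,0,0,0,0,0,-1],[0,0,0,0,0,0,-1]]}}

```text
time_s: 36.1
ee_pos: [0.6335, 0.0598, 0.3028]
eef_rot: [-1.956, -0.017, 0.002]
force: [-0.2, 0.6, -2.6]
grip_width: 0.0133
```

```bash
python3 - <<'E'
from h import *
np.set_printoptions(precision=4,suppress=True)
o=ctrl.get_obs();print(o['ee_pos'],o['eef_rot'],o['force'],o['qpos'],o['grip_width'])
s=snap('scene','s32'); d=snap('side','d32')
E
python3 -c "
import cv2
a=cv2.imread('pics/s32.png')[100:350,280:540];b=cv2.imread('pics/d32.png')[200:400,220:420]
import numpy as np
cv2.imwrite('pics/p32.png',np.hstack([cv2.resize(a,(400,400)),cv2.resize(b,(400,400))]))"
```

```text
[0.6335 0.0598 0.3028] [-1.956  -0.0171  0.0018] [-0.2072  0.5555 -2.5969] [-0.3932  0.6171  1.2026  1.0872  1.8207  1.1649] 0.013285743655426983
```

View pics/p32.png

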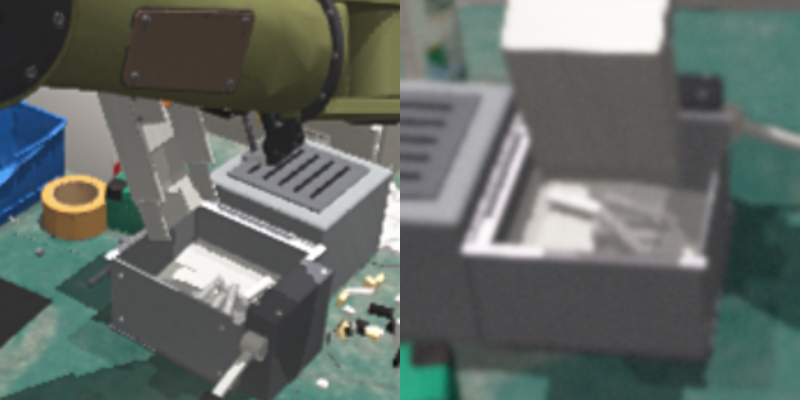

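Wrist force is down to the empty pan's weight and the bolts lie in the hopper. Tilting back along the same arc.

Request:
{"fn": "servo_tool", "kwargs": {"rows": [[0,0.0124,-0.004,-0.08,0,0,-1],[0,0.0244,-0.009,-0.16,0,0,-1],[0,0.036,-0.0155,-0.24,0,0,-1],[0,0.047,-0.0225,-0.32,0,0,-1],[0,0.0574,-0.03,-0.4,0,0,-1],[0,0.067,-0.039,-0.48,0,0,-1],[0,0.076,-0.0485,-0.56,0,0,-1],[0,0.0845,-0.058,-0.64,0,0,-1]]}}

```text
time_s: 36.87
ee_pos: [0.6336, 0.1445, 0.2449]
eef_rot: [-2.599, -0.014, 0.011]
force: [0.4, -0.4, -3.0]
grip_width: 0.0136
```

Request:
{"fn": "servo_tool", "kwargs": {"rows": [[0,0.0065,-0.009,-0.07,0,0,-1],[0,0.0124,-0.019,-0.14,0,0,-1],[0,0.0175,-0.029,-0.21,0,0,-1],[0,0.022,-0.039,-0.28,0,0,-1],[0,0.026,-0.05,-0.35,0,0,-1],[0,0.03,-0.06,-0.42,0,0,-1],[0,0.04,-0.065,-0.48,0,0,-1],[0,0.05,-0.072,-0.542,0,0,-1]]}}

```text
time_s: 37.53
ee_pos: [0.6336, 0.1949, 0.173]
eef_rot: [3.14, -0.007, 0.016]
force: [0.1, -0.3, -2.5]
grip_width: 0.0134
```

```bash
python3 - <<'E'
from h import *
np.set_printoptions(precision=4,suppress=True)
o=ctrl.get_obs();print(o['ee_pos'],o['eef_rot'],o['force'],o['qpos'],o['grip_width'])
s=snap('scene','s33'); d=snap('side','d33')
from scipy.optimize import least_squares
im=d['image'];P=cloud(d).reshape(384,512,3)
m=((im.max(2)<45)&(np.abs(P[:,:,2])<.012)&(np.hypot(P[:,:,0]-.47,P[:,:,1]-.278)<.17)).astype(np.uint8)
m=cv2.morphologyEx(m,cv2.MORPH_OPEN,np.ones((3,3)))
v,u=np.nonzero(m);W=onplane(d,np.c_[u,v],.003)
print(m.sum(),cv2.minAreaRect((W[:,:2]*1000).astype(np.float32)))
k=im[:,:,::-1].copy();k[m>0]=(0,0,255);cv2.imwrite('pics/mm.png',k[230:,200:400])
for nm,s_,pts in (('side',d,[(373,424),(462,424),(477,563),(372,564)]),):
    print(nm,onplane(s_,np.array(pts)/1.5,.003))
E
python3 -c "
import cv2
import numpy as np
a=cv2.imread('pics/s33.png')[180:380,180:520];b=cv2.imread('pics/d33.png')[240:576,220:520]
cv2.imwrite('pics/p33.png',np.hstack([cv2.resize(a,(400,400)),cv2.resize(b,(400,448))[:400]]))"
```

```text
[0.6336 0.1949 0.173 ] [ 3.1395 -0.0065  0.0162] [ 0.0827 -0.3007 -2.5225] [ 0.2447  0.5538  1.1603 -0.0035  1.4217  1.7998] 0.013409754278067634
3363 ((469.1074523925781, 281.4598388671875), (137.92074584960938, 152.4146728515625), 4.8888750076293945)
side [[0.5464 0.1688 0.003 ]
 [0.408  0.1607 0.003 ]
 [0.3928 0.394  0.003 ]
 [0.5278 0.4042 0.003 ]]
```

View pics/s33.png

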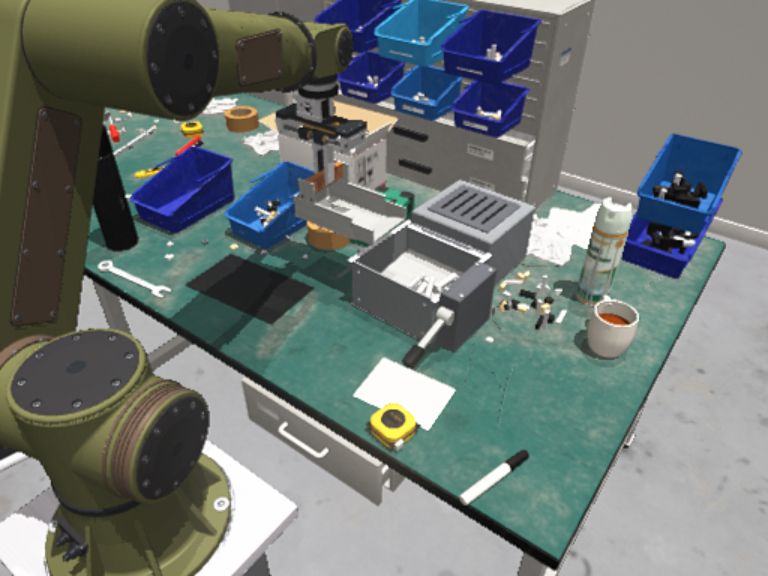

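View pics/d33.png

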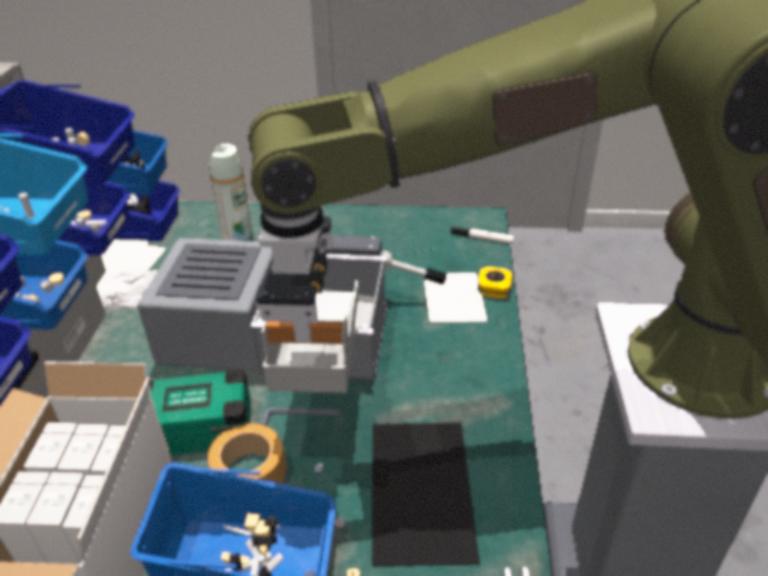

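View pics/mm.png

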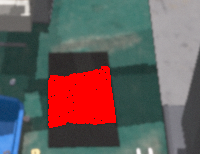

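Request:
{"fn": "servo_tool", "kwargs": {"rows": [[-0.01,0.007,0,0,0,0.005,-1],[-0.03,0.02,0,0,0,0.012,-1],[-0.055,0.037,0,0,0,0.02,-1],[-0.08,0.055,0,0,0,0.03,-1],[-0.105,0.073,0,0,0,0.04,-1],[-0.13,0.09,-0.005,0,0,0.05,-1],[-0.15,0.105,-0.015,0,0,0.06,-1],[-0.166,0.115,-0.03,0,0,0.062,-1]]}}

```text
time_s: 38.3
ee_pos: [0.4655, 0.3135, 0.1426]
eef_rot: [-3.14, -0.005, 0.083]
force: [0.8, -0.3, -2.5]
grip_width: 0.014
```

Run:
```python
from h import *
np.set_printoptions(precision=4,suppress=True)
w=snap('wrist','w34');o=w['obs'];print(o['ee_pos'],o['eef_rot'],o['force'],o['grip_width'])
```

```text
[0.4655 0.3135 0.1426] [-3.1402 -0.0054  0.0828] [ 0.8116 -0.2732 -2.5211] 0.01400516732918188
```

View pics/w34.png

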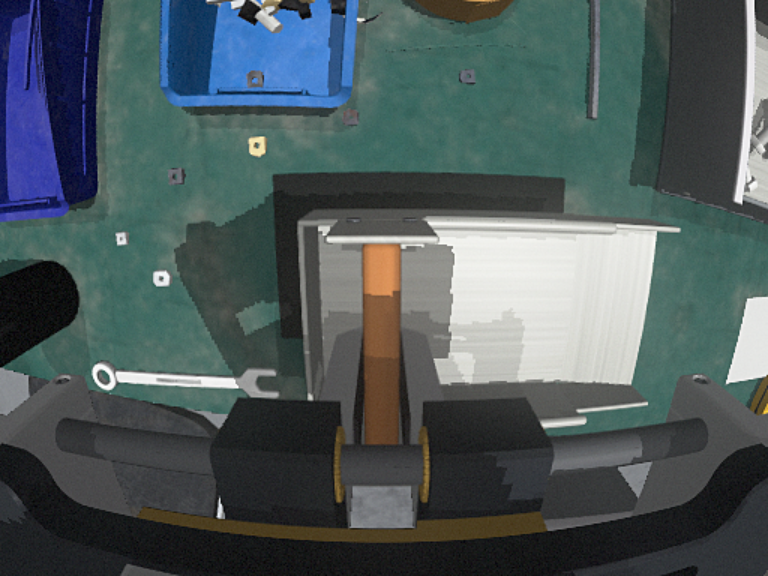

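Run:
```python
from h import *
np.set_printoptions(precision=4,suppress=True)
w=snap('wrist','w35')
a=onplane(w,np.array([(274,175),(565,178)])/1.5,.003);print(a)
d=a[0]-a[1];L=np.hypot(*d[:2]);ux=d[:2]/L;uy=np.array([-ux[1],ux[0]])
print(L,np.degrees(np.arctan2(ux[1],ux[0])),'centre',a.mean(0)[:2]+.07*uy)
```

```text
[[0.525  0.4056 0.003 ]
 [0.5457 0.171  0.003 ]]
0.23545284794637641 95.04059568194052 centre [0.4656 0.2821]
```

Request:
{"fn": "servo_tool", "kwargs": {"rows": [[0.001,-0.001,-0.015,0,0,-0.002,-1],[0.0015,-0.003,-0.035,0,0,-0.002,-1],[0.0015,-0.003,-0.055,0,0,-0.002,-1],[0.0015,-0.003,-0.075,0,0,-0.002,-1],[0.0015,-0.003,-0.09,0,0,-0.002,-1],[0.0015,-0.003,-0.098,0,0,-0.002,-1],[0.0015,-0.003,-0.102,0,0,-0.002,-1],[0.0015,-0.003,-0.104,0,0,-0.002,-1]]}}

```text
time_s: 39.07
ee_pos: [0.4659, 0.3097, 0.036]
eef_rot: [3.141, -0.0, 0.081]
force: [-0.4, 0.9, -2.0]
grip_width: 0.0137
```

Request:
{"fn": "servo_tool", "kwargs": {"rows": [[0,0,-0.001,0,0,0,-1],[0,0,-0.001,0,0,0,-1],[0,0,-0.002,0,0,0,-1],[0,0,-0.003,0,0,0,-1],[0,0,-0.003,0,0,0,-1],[0,0,-0.003,0,0,0,-1],[0,0,-0.003,0,0,0,-1],[0,0,-0.003,0,0,0,-1]]}}

```text
time_s: 39.73
ee_pos: [0.4663, 0.31, 0.0342]
eef_rot: [3.141, -0.002, 0.081]
force: [-4.0, -2.8, 5.3]
grip_width: 0.0138
```

Request:
{"fn": "servo_tool", "kwargs": {"rows": [[0,0,0.001,0,0,0,-0.2],[0,0,0.001,0,0,0,-0.2],[0,0,0.001,0,0,0,-0.2],[0,0,0.001,0,0,0,-0.2],[0,0,0.001,0,0,0,-0.2],[0,0,0.02,0,0,0,-0.2],[0,0,0.05,0,0,0,-0.2],[0,0,0.09,0,0,0,-0.2]]}}

```text
time_s: 40.4
ee_pos: [0.465, 0.3092, 0.1231]
eef_rot: [3.139, 0.003, 0.081]
force: [-0.7, 0.1, 0.2]
grip_width: 0.0376
```

Request:
{"fn": "servo_tool", "kwargs": {"rows": [[0,-0.02,0.04,0,0,0,-0.2],[0,-0.055,0.06,0,0,0,-0.2],[0,-0.09,0.08,0,0,0,-0.2],[0,-0.12,0.1,0,0,0,-0.2],[0,-0.16,0.1,0,0,0,-0.2],[0,-0.19,0.1,0,0,0,-0.2],[0,-0.2,0.1,0,0,0,-0.2],[0,-0.2,0.1,0,0,0,-0.2]]}}

```text
time_s: 41.07
ee_pos: [0.4651, 0.1075, 0.2232]
eef_rot: [3.139, 0.002, 0.078]
force: [0.4, 0.5, 0.7]
grip_width: 0.0374
```

Run:
```python
from h import *
np.set_printoptions(precision=4,suppress=True)
w=snap('wrist','w36');o=w['obs'];print(o['ee_pos'],o['eef_rot'],o['force'],o['grip_width'])
s=snap('scene','s36')
P=valid(w);H=cluster(P,(.467,.31),.07,.09,.11);print('handle',rect(H))
```

```text
[0.4651 0.1075 0.2232] [3.1393 0.0025 0.0784] [0.4273 0.4667 0.7244] 0.03743272373071287
handle (array([464.9, 310.5]), array([110. ,  39.5]), 4.7)
```

View pics/w36.png

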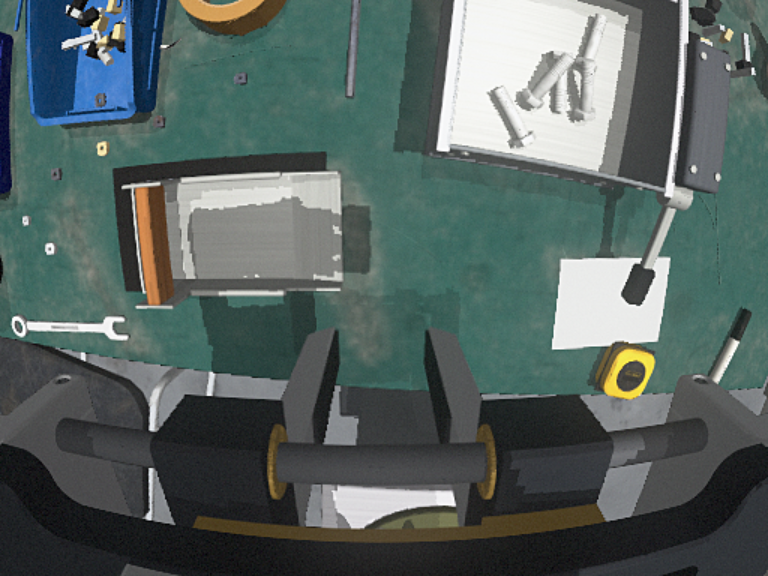

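View pics/s36.png

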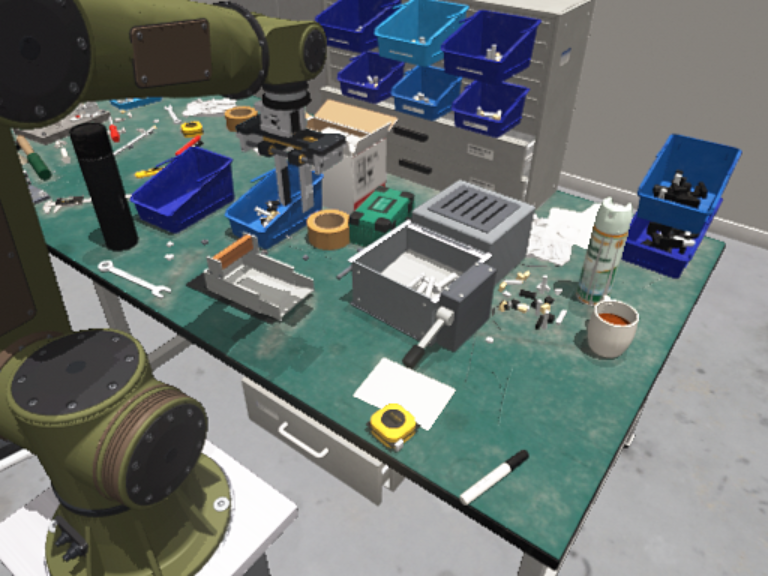

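Run:
```python
from h import *
np.set_printoptions(precision=4,suppress=True)
w=snap('wrist','w37');
k=w['image'][:,:,::-1][80:220,60:270];cv2.imwrite('pics/k37.png',cv2.resize(k,None,fx=3.5,fy=3.5,interpolation=cv2.INTER_CUBIC))
```

```text
(no output)
```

View pics/k37.png

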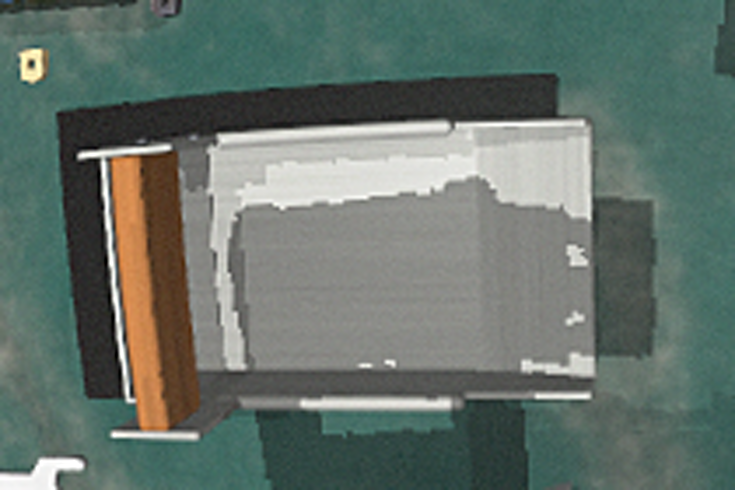

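Run:
```python
from h import *
np.set_printoptions(precision=4,suppress=True)
w=snap('wrist','w38')
f=lambda pts,z:onplane(w,np.array(pts)/3.5+[60,80],z)[:,:2]
m=f([(58,113),(556,74),(88,398)],.003);print('mat',m)
h=f([(110,157),(137,155),(138,430),(167,430)],.096);print('handle',h,h.mean(0))
l=f([(591,215),(594,375)],.018);print('lip',l)
ux=(m[0]-m[1])/np.linalg.norm(m[0]-m[1]);uy=np.array([-ux[1],ux[0]])
L=np.linalg.norm(m[0]-m[1]);c1=(m[0]+m[1])/2+.07*uy; c2=(m[1]+m[2])/2
print('len',L,np.linalg.norm(m[0]-m[2]),'yaw',np.degrees(np.arctan2(ux[1],ux[0])),c1,c2)
hv=(h[:2].mean(0)-h[2:].mean(0));print('pan yaw',np.degrees(np.arctan2(hv[1],hv[0]))+90)
o=h.mean(0)-.03*ux;print('pan origin',o,'offset in mat frame',[(o-c)@v for c in (c1,c2) for v in (ux,uy)], 'lip->origin', l.mean(0)+.133*ux)
```

```text
mat [[0.5277 0.4064]
 [0.5487 0.1691]
 [0.3898 0.3947]]
handle [[0.5153 0.3209]
 [0.5161 0.3092]
 [0.4124 0.3132]
 [0.4137 0.3002]] [0.4644 0.3109]
lip [[0.4927 0.1493]
 [0.4258 0.1438]]
len 0.2382939081997133 0.13834225371525757 yaw 95.063180440328 [0.4685 0.2816] [0.4693 0.2819]
pan yaw 94.61840768219331
pan origin [0.467 0.281] offset in mat frame [np.float64(-0.0004499780230622671), np.float64(0.0014988188589100666), np.float64(-0.0007028735361381896), np.float64(0.002328154306560705)] lip->origin [0.4475 0.2791]
```

Pan is centred on its mat within about 2 mm and all five bolts are in the hopper (around (555,85) px). Now the lever; measuring the knob in its low position.

Request:
{"fn": "servo_tool", "kwargs": {"newtons": 25, "rows": [[-0.001,-0.03,0,0,0,-0.02,0],[-0.002,-0.065,0,0,0,-0.04,0],[-0.003,-0.1,-0.01,0,0,-0.06,0],[-0.004,-0.135,-0.02,0,0,-0.08,0],[-0.005,-0.17,-0.03,0,0,-0.1,0],[-0.007,-0.205,-0.05,0,0,-0.118,0],[-0.009,-0.24,-0.07,0,0,-0.118,0],[-0.009,-0.257,-0.09,0,0,-0.118,0]]}}

```text
time_s: 41.93
ee_pos: [0.456, -0.1486, 0.1319]
eef_rot: [3.139, 0.003, -0.036]
force: [-0.0, 0.2, -0.1]
grip_width: 0.0467
```

Run:
```python
from h import *
np.set_printoptions(precision=4,suppress=True)
w=snap('wrist','w39');o=w['obs'];print(o['ee_pos'],o['eef_rot'],o['force'],o['grip_width'])
P=valid(w);Q=cluster(P,(.456,-.148),.035,.045,.085);print(rect(Q),Q.mean(0),Q[:,2].max())
for q in cams.place_of(w,'lever_knob')[:2]: print(q['p'],px(q['at']),onplane(w,[px(q['at'])],.058),cloud(w,[px(q['at'])]))
```

```text
[ 0.456  -0.1486  0.1319] [ 3.1392  0.003  -0.0358] [-0.0166  0.2468 -0.103 ] 0.04670313535456706
(array([ 463.3, -150.4]), array([21.9, 55.1]), 87.5) [ 0.4628 -0.1502  0.0655] 0.07178556605590974
0.94 [252.7232, 186.3936] [[ 0.4571 -0.146   0.058 ]] [[ 0.4598 -0.1454  0.0662]]
```

View pics/w39.png

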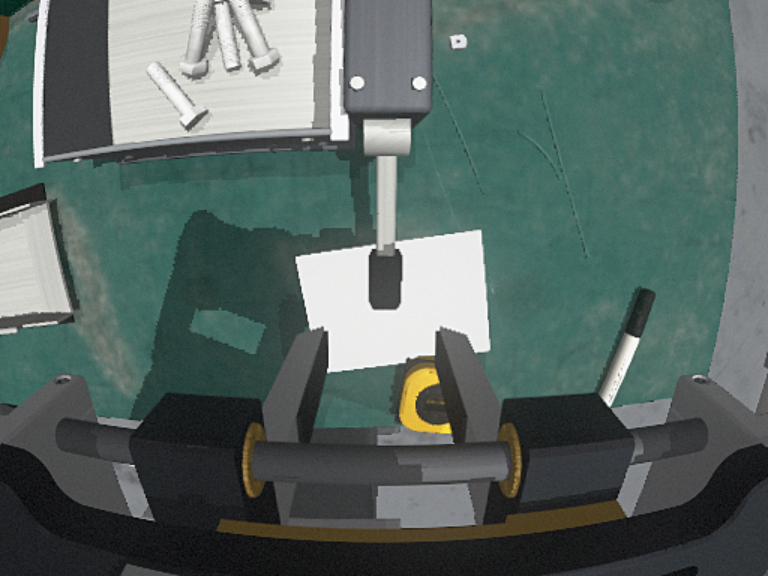

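Request:
{"fn": "servo_tool", "kwargs": {"rows": [[0,-0.001,-0.03,0,0,0,0],[0,-0.001,-0.06,0,0,0,0],[0,-0.001,-0.09,0,0,0,0],[0,-0.001,-0.11,0,0,0,0],[0,-0.001,-0.119,0,0,0,0],[0,-0.001,-0.119,0,0,0,0],[0,-0.001,-0.119,0,0,0,-1],[0,-0.001,-0.119,0,0,0,-1]]}}

```text
time_s: 42.7
ee_pos: [0.456, -0.1481, 0.0124]
eef_rot: [3.141, 0.006, -0.037]
force: [0.4, 0.6, -0.3]
grip_width: 0.0372
```

Request:
{"fn": "servo_tool", "kwargs": {"rows": [[0,0,0,0,0,0,-1],[0,0,0,0,0,0,-1],[0,0,0,0,0,0,-1],[0,0,0,0,0,0,-1],[0,0,0,0,0,0,-1],[0,0,0,0,0,0,-1],[0,0,0,0,0,0,-1],[0,0,0,0,0,0,-1]]}}

```text
time_s: 43.37
ee_pos: [0.457, -0.1511, 0.014]
eef_rot: [3.135, 0.003, -0.037]
force: [-2.7, -23.5, -0.9]
grip_width: 0.022
```

Request:
{"fn": "servo_tool", "kwargs": {"rows": [[0,-0.0015,0,0,0,0,-1],[0,-0.002,0.004,0,0,0,-1],[-0.001,-0.002,0.01,0,0,0,-1],[-0.002,-0.002,0.016,0,0,0,-1],[-0.003,-0.002,0.022,0,0,0,-1],[-0.004,-0.002,0.028,0,0,0,-1],[-0.004,-0.002,0.034,0,0,0,-1],[-0.003,-0.002,0.04,0,0,0,-1]]}}

```text
time_s: 44.03
ee_pos: [0.4536, -0.1514, 0.0544]
eef_rot: [3.138, 0.004, -0.037]
force: [0.3, 11.5, -1.8]
grip_width: 0.022
```

```bash
python3 tips.py tips9
```

```text
[ 0.45358721 -0.15138407  0.05435872] [ 3.13830108  0.00355956 -0.03687201] [ 0.25697263 11.53414883 -1.82222658] 0.02198312942460987 [-0.39597098  0.28206272  1.8411686  -0.00508283  1.02054284  1.21435405]
```

View pics/tips9.png

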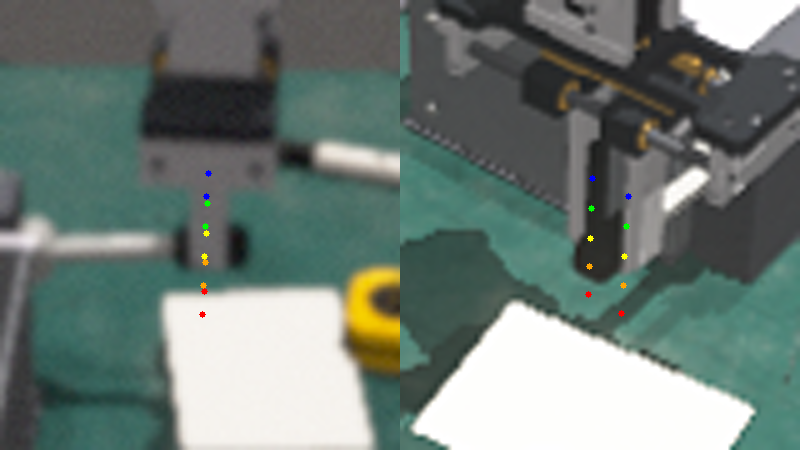

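Request:
{"fn": "servo_tool", "kwargs": {"rows": [[0,0.001,0.003,0,0,0,-1],[0,0.001,0.007,0,0,0,-1],[0.001,0.001,0.011,0,0,0,-1],[0.002,0.001,0.015,0,0,0,-1],[0.003,0.001,0.018,0,0,0,-1],[0.003,0.001,0.02,0,0,0,-1],[0.003,0.001,0.02,0,0,0,-1],[0.003,0.001,0.02,0,0,0,-1]]}}

```text
time_s: 44.8
ee_pos: [0.4574, -0.1513, 0.0749]
eef_rot: [3.137, 0.001, -0.037]
force: [8.4, -9.0, -18.3]
grip_width: 0.0217
```

```bash
python3 tips.py tips10; python3 -c "
from h import *
snap('scene','s40')"
```

```text
[ 0.45735223 -0.15129312  0.07490978] [ 3.13657800e+00  1.42806628e-03 -3.71750746e-02] [  8.40682828  -9.02923816 -18.28858798] 0.021723450125010434 [-0.39222432  0.2578309   1.8167265  -0.00593702  1.06663842  1.21861047]
```

View pics/tips10.png

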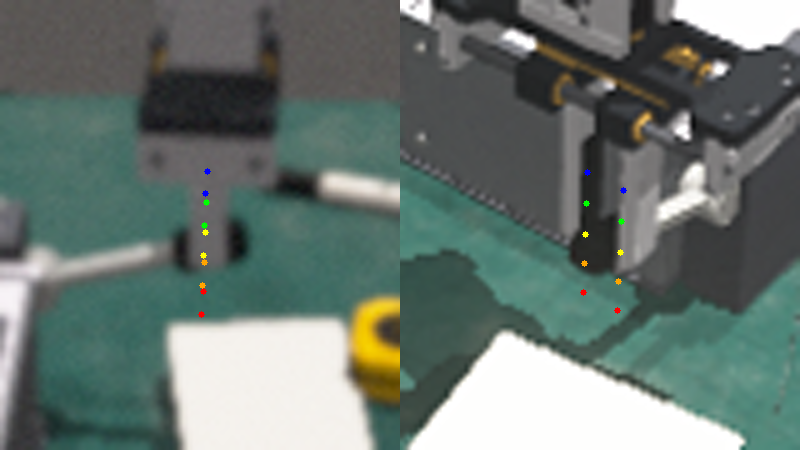

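Force −18 N down on the tool: lever at its upper stop. Releasing and lifting off.

Request:
{"fn": "servo_tool", "kwargs": {"rows": [[0,0,-0.001,0,0,0,0],[0,0,-0.001,0,0,0,0],[0,0,-0.001,0,0,0,0],[0,0,-0.001,0,0,0,0],[0,0,0,0,0,0,0],[0,0,0.03,0,0,0,0],[0,0,0.06,0,0,0,0],[0,0,0.1,0,0,0,0]]}}

```text
time_s: 45.62
ee_pos: [0.4563, -0.1508, 0.1749]
eef_rot: [3.138, 0.005, -0.037]
force: [0.2, 0.3, -0.8]
grip_width: 0.0469
```

Request:
{"fn": "servo_tool", "kwargs": {"rows": [[-0.01,0.03,0.03,0,0,0,0],[-0.02,0.06,0.05,0,0,0,0],[-0.03,0.09,0.06,0,0,0,0],[-0.04,0.12,0.06,0,0,0,0],[-0.04,0.15,0.06,0,0,0,0],[-0.04,0.16,0.06,0,0,0,0],[-0.04,0.16,0.06,0,0,0,0],[-0.04,0.16,0.06,0,0,0,0]]}}

```text
time_s: 46.28
ee_pos: [0.4164, 0.009, 0.235]
eef_rot: [3.138, 0.005, -0.036]
force: [0.1, 0.0, -0.9]
grip_width: 0.0467
```

Run:
```python
from h import *
np.set_printoptions(precision=4,suppress=True)
w=snap('wrist','w41');o=w['obs'];print(o['time_s'],o['ee_pos'],o['eef_rot'],o['force'],o['grip_width'])
s=snap('scene','s41');d=snap('side','d41')
for n,c in (('w',w),('scene',s),('side',d)):
    for q in cams.place_of(c,'lever_knob')[:1]: print(n,'knob',q['p'],cloud(c,[px(q['at'])]))
    print(n,'bolts',[(round(q['p'],2),px(q['at'])) for q in cams.place_of(c,'bolt_1')[:5]])
P=valid(w);Q=cluster(P,(.46,-.15),.035,.1,.14);print(rect(Q),Q[:,2].max())
```

```text
46.2833 [0.4164 0.009  0.235 ] [ 3.1375  0.0045 -0.0358] [ 0.1253  0.0376 -0.8506] 0.04669524790369279
w knob 0.91 [[ 0.4577 -0.1415  0.1243]]
w bolts []
scene knob 0.68 [[ 0.4559 -0.153   0.1257]]
scene bolts []
side knob 0.86 [[ 0.4574 -0.1474  0.1235]]
side bolts []
(array([ 465.5, -149. ]), array([22.3, 59.1]), 89.0) 0.1302804347259075
```

View pics/w41.png

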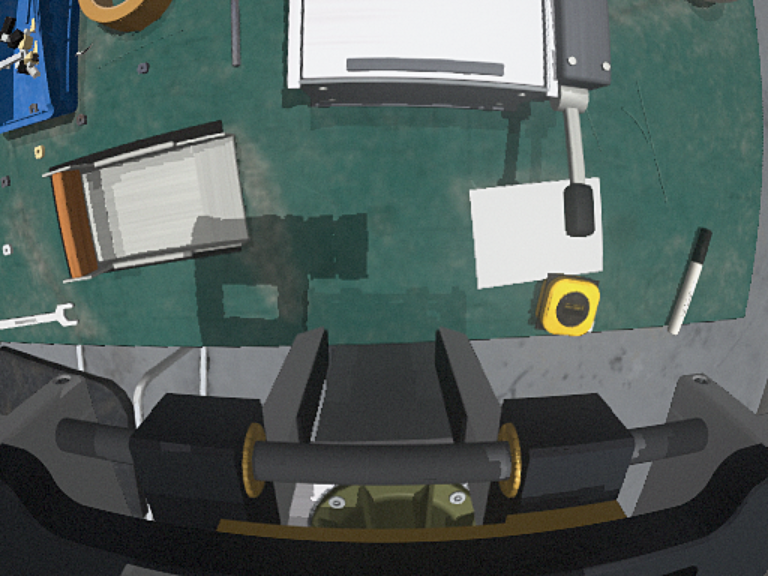

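View pics/s41.png

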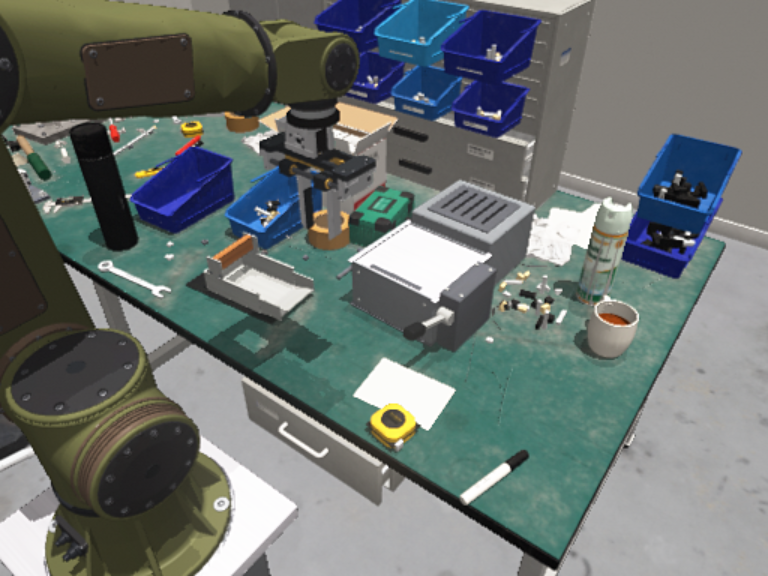

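View pics/d41.png

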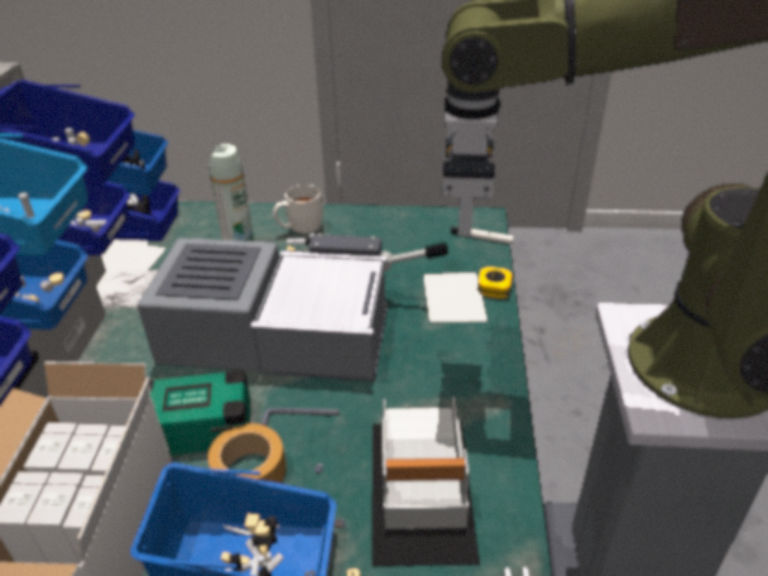

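```bash
python3 -c "
from station import hand_in
print(hand_in())"
```

```text
the job is handed in; nothing more can be done
None
```

The job is finished and handed in at 46 s of robot time.

- **Bolts:** I found three strays and put them in the pan with the other two. One was knocked about 5 cm aside partway through, so I found it again and picked it up from its new place. All five poured into the hopper, and none had to be put in by hand.
- **Lever down:** I pressed it until the detent held it. The shutter stayed open through the pour, with nothing touching the lever.
- **Pan:** It stands upright and empty on its mat. I measured it about 2 mm from the mat's centre, with its angle within about 0.5°. A cruder reading from the spout edge came out about 20 mm off sideways. I put that down to poor edge points, because the handle and the pictures agree with the 2 mm figure.
- **Lever up:** I pulled it back to its upper stop and let go. The last pictures show the knob at its starting height (top at 0.130 m), the shutter covering the mouth, no bolts showing on the bench or in the pan, and the other things on the bench seemingly unmoved.

**What disagreed along the way:**
- **Finger length:** The fingertips end about 30 mm short of the reported TCP. My first two grasps closed above the bolt because of this, and I corrected for it afterwards.
- **Side force on the knob:** Gripping the knob off-centre put about 24 N sideways on it until I re-centred. The highest reading at its upper stop was about 18 N.

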